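Fit the capper's base plate into its claw frame, back edge first

TASK

Take the cap key out of the aluminium locating frame and lay it flat on the counter, clear of the frame. Then fit the heavy base plate into the frame: rest its plain back edge on the counter inside the frame first, with the handle end still raised, work that edge under the overhanging claw bar and pivot the plate gently down, without letting it drop, until it lies flat on the counter inside the frame. Leave the bottles, rolls and funnel where they stand, and let go of everything at the end.

Things in the scene. Friction and masses are not known exactly. Their poses are not given: they have to be found in the camera images.
- base_plate: dark cast plate, 200 (x) x 110 (y) x 12 mm (z), 0.65 to 0.95 kg; starts lying flat on the counter. Origin: centre of its underside; x points to its plain back edge (the toe, +100 mm), z up out of its top face. A 54 mm round flange, 14 mm high, stands on top at x = +30 mm; a bow handle stands across the front end (-x)
- plate_grip (a point): middle of the handle bar's axis: x = -85 mm, z = 52 mm of the plate (40 mm above its top face); axes as the plate. Round steel bar 12 mm thick along y, free between its posts from y = -36 to +36 mm. Pinched here the plate can turn about the bar in the grip; lifted, it hangs toe down, sloping about 60 degrees (less if the grip is strong)
- plate_toe (a point): middle of the plate's lower back edge (toe): x = +100 mm, y = 0, z = 0 of the plate; axes as the plate
- frame: aluminium frame bolted to the counter, no floor (the plate lies on the counter itself). Origin: on the counter at the centre of the opening, where the seated plate's origin comes, x to x; x points to the claw bar, z up. Opening 205 (x) x 118 mm (y). Cheeks along both sides 12 mm wide, 12 high; front bar at -x 12 mm wide, 10 high. Outside from x = -114.5 to +116.5 mm, 142 mm wide
- frame_claw (a point): on the counter at the foot of the claw bar's face, x = +102.5 mm of the frame; axes as the frame. The claw bar's lip overhangs the opening by 12 mm (to x = +90.5 mm); underside of the lip 18 mm above the counter, its top 24 mm. The tilted plate goes under the lip right up to the face only when sloping less than about 30 degrees
- cap_key: red moulded cap key lying in the frame, 53 x 180 x 14 mm, 0.07 kg. Origin: centre of its underside; its length runs along its y: ring (53 mm wide) at y = -90 to -37 mm, straight handle 22 mm wide and 1 to 12 mm above the counter from y = -38 to +90 mm
- gas_ring_2: black cast gas ring on feet, fixed, about 290 (x) x 268 (y) x 88 mm high round its origin; an obstacle
- soap_bottle: fixed spray bottle, about 75 mm across, 250 mm tall, origin at its foot; an obstacle
- bleach_bottle: fixed spray bottle, about 75 mm across, 250 mm tall, origin at its foot; an obstacle
- bottle_a: 500 ml glass bottle with black cap, 77 mm across, 222 mm tall, standing behind the work; origin: centre of its underside; a bystander, to be left alone
- bottle_b: another such bottle, 77 mm across, 222 mm tall, behind the gas ring; origin: centre of its underside; a bystander, to be left alone
- bottle_c: another such bottle, 77 mm across, 222 mm tall, on the right; origin: centre of its underside; a bystander, to be left alone
- label_roll: roll of labels lying flat, 82 mm across, 38 mm high; origin: centre of its underside; a bystander, to be left alone
- tape_roll: roll of tape lying flat, 98 mm across, 25 mm high; origin: centre of its underside; a bystander, to be left alone
- funnel: white plastic funnel standing mouth down, 101 x 122 mm, 108 mm high; origin: centre of its underside; a bystander, to be left alone

How it is judged (in metres and radians):
On the way, in this order (a step that is already met when the one before it is completed fails the run):
1. the cap key lies flat on the counter, out of the frame (horizontal distance between cap_key and frame above 0.1 m and ((angle between cap_key's own z axis and vertical below 0.05 rad and height (world z) of cap_key below 0.006 m) or (angle between cap_key's own z axis and vertical above 3.09 rad and height (world z) of cap_key below 0.02 m)) and linear speed of cap_key below 0.03 m/s), for 0.2 s.
2. the plate's back edge rests on the counter inside the frame while the handle end is raised (plate sloping more than 10 degrees) (z of plate_toe in the frame of frame below 0.005 m and x of plate_toe in the frame of frame between -0.05 and 0.105 m and y of plate_toe in the frame of frame between -0.03 and 0.03 m and angle between base_plate's own z axis and vertical above 0.175 rad), for 0.1 s.
3. the plate lies flat in the frame, its back edge under the claw (x of base_plate in the frame of frame between -0.005 and 0.005 m and y of base_plate in the frame of frame between -0.006 and 0.006 m and z of base_plate in the frame of frame below 0.003 m and angle between base_plate's own z axis and vertical below 0.025 rad and x of plate_toe in the frame of frame above 0.09 m), for 0.2 s.
At the end, for the whole second after the job is handed in: The base plate lies on the counter inside the frame, toe under the claw bar: its origin within 5 mm (x), 6 mm (y) and 3 mm (z) of the frame's, level within 0.025 rad; the cap key lies flat on the counter, its centre more than 100 mm from the frame's centre; both at rest and released (all of step 3 and horizontal distance between cap_key and frame above 0.1 m and ((angle between cap_key's own z axis and vertical below 0.05 rad and height (world z) of cap_key below 0.006 m) or (angle between cap_key's own z axis and vertical above 3.09 rad and height (world z) of cap_key below 0.02 m)) and linear speed of each of base_plate, cap_key below 0.02 m/s and angular speed of base_plate below 0.1 rad/s); the robot touches nothing.
It fails at once if the plate drops or slams: it turns faster than 2 rad/s once over the frame (horizontal distance between base_plate and frame below 0.12 m and angular speed of base_plate above 2 rad/s).
It fails at once if a bottle, a roll or the funnel is shifted by more than 30 mm (distance of any of bottle_a, bottle_b, bottle_c, label_roll, tape_roll, funnel from where it was at the start of the episode above 0.03 m).
It also fails if it takes over 61 s, if anything falls off the work surface, if the arm or the gripper's body presses on something with over 40 N, if the wrist force passes 120 N, or if a joint passes its speed limit or range.

ROBOT

A 6-joint arm with a two-finger parallel gripper is mounted at the origin on a cart in front of the work surface, level with it; the furniture and walls round the work are solid. World frame = base frame: x ahead of the robot, y to its left, z up, the work surface at z = 0. Lengths are in m, angles in degrees, forces in N, time in s.
With the tool pointing down it reaches from about 0.35 to 0.875 m from the base axis. Payload 4.2 kg.
Tool frame: the origin (TCP) lies on the centre line of the jaws, within the pads' length; the fingertips stand 19 mm ahead of it and the grasp point (between the pads) is the TCP; z points along the fingers, y is the line along which they close (so a half turn about z gives the same grasp; the last joint's range is limited). The gripper opens to 87 mm and grips with 3 to 60 N. Pads are 19 mm wide; open, the fingers measure 117 mm over their backs; the gripper's body (75 mm by 190 mm) begins 51 mm behind the grasp point.
Start: joints at [87.353, 22.042, 0.453, 0, -68.411, -14.817], TCP at [0.188, 0.596, 0.216] pointing down, gripper open.
Joint ranges: [-179.83, 179.83], [-69.29, 118.12], [-61.27, 80.66], [-181.25, 117.63], [-171.15, -9.14], [-177.46, 177.46]. Speed limits (degrees/s): [159.86, 159.86, 180, 180, 180, 180].

INTERFACE

Orientations are given as a 3x3 rotation matrix whose columns are the frame's x, y, z axes.
In Python, from station import sense, capture, finish_job, search_frame, masks_of gives the robot as it stands.
- The arm moves only by the tool drive_tool, never from a script. Its argument "rows" is a list of rows, each a list of 7 numbers: the opening in per cent of the stroke, from 0 (shut) to 100 (fully open), then the shift along the world's x, y, z in mm, then the turn, a rotation vector about the world's x, y, z in rad. In form: [[fingers, dx, dy, dz, wx, wy, wz], ...]. A call has 1 to 5 rows; each row shifts and turns the commanded pose from where the row before left it; what a row does not reach is not made up. A row lasts 1/12 s, in which the tool goes at most 41.7 mm and 7.16 degrees, less where a joint would pass 70% of its speed; a pose out of reach is approached as far as the arm can. A call is refused whole if a number of a shift passes 41.7 or a number of a turn 0.125, either way. A call with a gripper value outside its range is refused whole. The fingers move at their own pace and stop on an object; the grip force is fixed at half the most. Time passes only in rows, so rows that do not move let the fingers close. It gives the time, the measured TCP pose, the force, the opening and the grip force at its end, in the units of the state.
- sense(): the state, without advancing time (a new reading comes with each control period).
- capture(name): name is "scene" or "top"; returns a dict with "frame" (400x640x3 uint8, red, green, blue), "z_map" (400x640 float32, m along the optical axis (not along the pixel's ray), 0 where there is no reading), "fx", "fy", "cx", "cy" (pixels), "R" (3x3) and "t" (3): a world point X has camera coordinates R X + t. Camera axes: x right, y down, z forward; pixel columns grow to the right and rows downward; lengths in m; the calibration is good to about 2 mm. A picture is of the moment at which its call begins.
- finish_job(): hands the job in; it is judged then, once.
Trained networks look in a picture, given as the dict that the camera call returned (one of the last four; its "shot" number tells which), for a name from the list of things; names that differ only in an ending like _2 or _b are one class to them, and where a whole thing is asked for, a point or a joint stands for the part that bears it (a point fixed in the world has none). Each returns a list of dicts, best first, with "p" (0 to 1); they miss things now and then, are a little off and sometimes report something else, mostly with a low value. They report only what shows in the picture. A call takes as long as a camera call.
- search_frame(label, picture): "xy" ([column, row] in pixels, amid what is visible of it).
- masks_of(label, picture): "region" (400x640 bool, what is visible of it) and "xy" ([column, row] in pixels, amid what is visible of it).
The state is a dict: "time_s": time; "joints": joint angles; "joint_velocities": joint speeds; "effort": joint torques, N m; "tcp_pos": TCP position; "ee_rot": TCP orientation; "wrist_force": force on the tool from outside, world axes, zero at the start; "moment": the same for the moment, N m; "gripper_width": opening from 0.0 (shut) to 1.0 (fully open); "gripper_force": force on a finger pad.
Only numpy, scipy, OpenCV 4.12 (cv2) and the standard library are available. Lean on these libraries where they do the work, as an engineer would, in place of code of your own. Each camera call takes 0.05 s, during which the arm holds its last target. There are 200 camera calls.

## Working session

There is one attempt and no reset: what is moved stays moved. The work goes in short steps, Python scripts to look and compute and a tool call to move; the robot and the scene stay as the last step left them, time stands still between calls to the robot, and variables do not carry over. Pictures are saved under pics/ and viewed, at most 10 in all, crops included, and the job is handed in when it is done.

Besides the shell and the picture viewer there is one more tool, called after "Call:" as a command line: name --pt "numbers of a row" for each row, then --argument value for the rest. drive_tool: Moves the arm, as the interface text tells. Its arguments: {"type":"object","properties":{"rows":{"type":"array"}},"required":["rows"]}

```bash
mkdir -p pics; cat > h.py <<'E'
import numpy as np, cv2
from station import sense, capture, finish_job, search_frame, masks_of
def cloud(c, m=None):
    z=c["z_map"]; v,u=np.nonzero((z>0) if m is None else (z>0)&m)
    d=z[v,u]; P=np.c_[(u-c["cx"])/c["fx"]*d,(v-c["cy"])/c["fy"]*d,d]
    return (P-np.array(c["t"]))@np.array(c["R"]), u, v
def save(c,n): cv2.imwrite("pics/"+n,c["frame"][:,:,::-1])
E
python3 - <<'E'
from h import *
s=sense(); print(s["time_s"],s["tcp_pos"],s["ee_rot"],s["gripper_width"])
a=capture("scene");b=capture("top")
np.set_printoptions(precision=4,suppress=True)
cv2.imwrite("pics/a.png",cv2.resize(np.vstack([a["frame"],b["frame"]])[:,:,::-1],(480,600)))
save(a,"s.png");save(b,"t.png")
for n,c in(("scene",a),("top",b)):
    C=-np.array(c["R"]).T@np.array(c["t"]); print(n,C,np.array(c["R"])[2],c["fx"],c["fy"],c["cx"],c["cy"])
    for l in["base_plate","frame","cap_key","plate_grip"]:
        for r in masks_of(l,c)[:2]:
            P,u,v=cloud(c,r["region"]); 
            if len(P): print(l,round(r["p"],2),r["xy"],len(P),np.median(P,0),P.min(0),P.max(0))
E
```

```text
0.0 [0.18736736 0.59557408 0.21505601] [[ 9.53840221e-01 -3.00313983e-01 -5.86820941e-04]
 [-3.00314544e-01 -9.53837812e-01 -2.14521606e-03]
 [ 8.45063757e-05  2.22242422e-03 -9.99997527e-01]] 0.9981184269457616
scene [-0.1117 -0.9725  0.7631] [ 0.5347  0.6429 -0.5484] 512.8040821244209 512.8040821244209 317.1907318592103 192.4594330941459
base_plate 0.79 [321.7, 252.4] 3213 [ 0.4582 -0.3109  0.0134] [ 0.3595 -0.3782 -0.0023] [ 0.5755 -0.1902  0.0612]
frame 0.71 [319.7, 180.7] 1330 [ 0.6287 -0.1025  0.012 ] [ 0.4926 -0.1724 -0.0004] [0.7416 0.0142 0.0303]
cap_key 0.83 [321.3, 192.9] 492 [ 0.6246 -0.0916  0.0114] [ 0.5178 -0.1205 -0.0042] [ 0.6992 -0.0571  0.0194]
cap_key 0.54 [321.8, 199.7] 1423 [ 0.6234 -0.1077  0.0117] [ 0.4926 -0.1724 -0.0014] [0.7541 0.0244 0.0303]
plate_grip 0.91 [323.0, 257.7] 3094 [ 0.4582 -0.3122  0.0134] [ 0.3595 -0.3782 -0.0023] [ 0.5755 -0.2184  0.061 ]
top [ 0.5153 -0.1778  1.498 ] [ 0.049   0.014  -0.9987] 449.6308920640697 449.6308920640697 330.9065352553278 200.5867082960445
base_plate 0.73 [375.1, 237.1] 2147 [ 0.4719 -0.2992  0.0128] [ 0.3589 -0.3769 -0.0085] [ 0.5814 -0.2238  0.0651]
frame 0.75 [293.7, 177.7] 1046 [ 0.6496 -0.081   0.013 ] [ 0.4941 -0.1702 -0.0092] [0.7446 0.0085 0.0361]
cap_key 0.6 [307.8, 196.3] 250 [ 0.6065 -0.0876  0.0122] [ 0.5205 -0.1075 -0.0042] [ 0.6929 -0.0672  0.0225]
plate_grip 0.65 [374.3, 237.7] 2055 [ 0.4718 -0.2994  0.013 ] [ 0.3638 -0.3769 -0.0085] [ 0.5774 -0.2238  0.0651]
```

```bash
python3 - <<'E'
import cv2
a=cv2.imread("pics/s.png");b=cv2.imread("pics/t.png")
cv2.imwrite("pics/s1.png",cv2.resize(a[130:330,190:450],(780,600),interpolation=3))
cv2.imwrite("pics/t1.png",cv2.resize(b[100:300,200:460],(780,600),interpolation=3))
E
```

```text
(no output)
```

View pics/a.png

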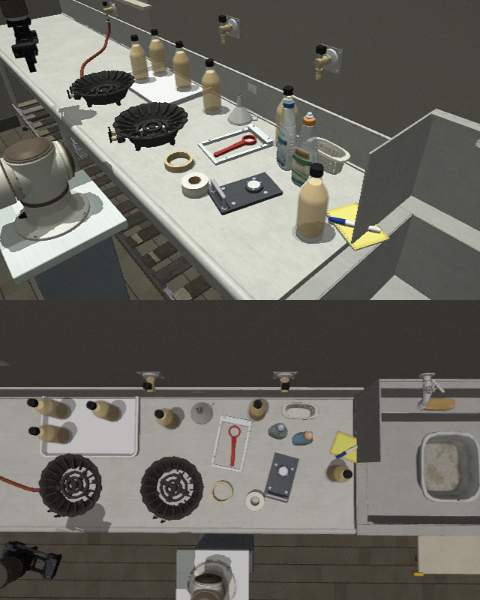

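View pics/s1.png

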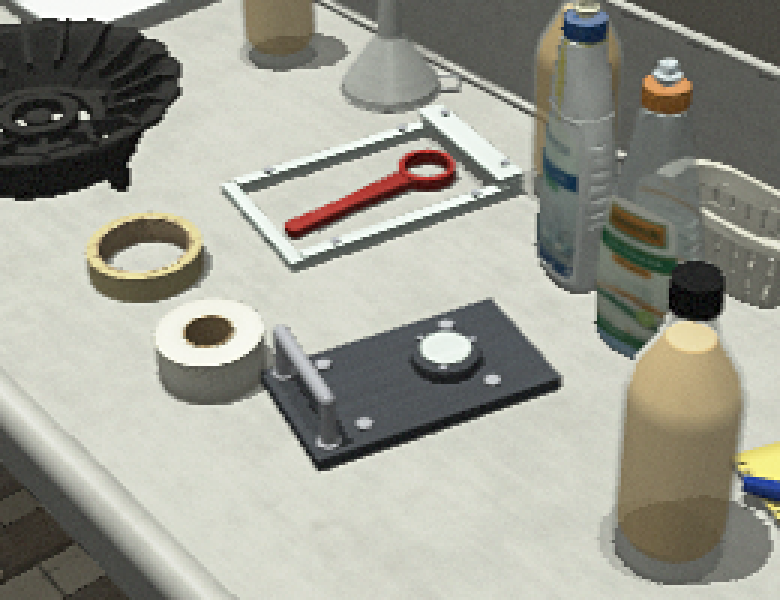

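View pics/t1.png

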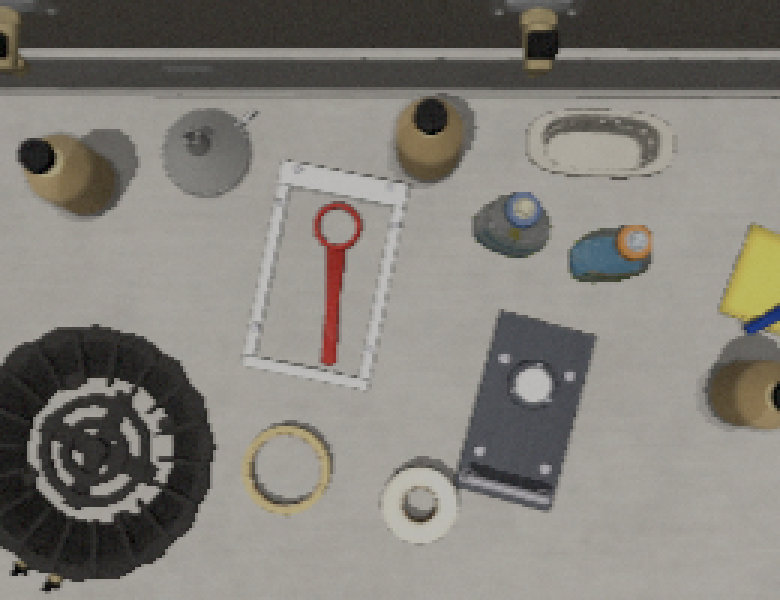

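The top view (3x crop, offset 200,100) shows the frame centred near crop (327,272) with its claw bar at the far end. The key lies in it, ring at (338,228) towards the claw. The plate's centre is near (528,410), handle towards the robot, and the label roll is close to its left front corner. The strip between frame and plate is free for the key. Next I refine the poses with an edge fit in both views.

```bash
cat >> h.py <<'E'
from scipy.optimize import minimize
def proj(c,X):
    q=X@np.array(c["R"]).T+np.array(c["t"]); return np.c_[q[:,0]/q[:,2]*c["fx"]+c["cx"],q[:,1]/q[:,2]*c["fy"]+c["cy"]]
def poly(pts,n=60):
    out=[]
    for a,b in zip(pts,pts[1:]+pts[:1]):
        a,b=np.array(a,float),np.array(b,float); s=np.linspace(0.03,.97,n)[:,None]; out.append(a+(b-a)*s)
    return np.vstack(out)/1000
def rect(x0,x1,y,z): return poly([(x0,-y,z),(x1,-y,z),(x1,y,z),(x0,y,z)])
FR=np.vstack([rect(-102.5,90.5,59,12)[:], poly([(90.5,-71,24),(116.5,-71,24),(116.5,71,24),(90.5,71,24)]),poly([(90.5,71,12),(-114.5,71,12)])[:60],poly([(90.5,-71,12),(-114.5,-71,12)])[:60],poly([(-114.5,-71,10),(-114.5,71,10)])[:60]])
PL=np.vstack([rect(-100,100,55,12)])
def pose(P,p):
    c,s=np.cos(p[2]),np.sin(p[2]); return P@np.array([[c,s,0],[-s,c,0],[0,0,1]])+np.array([p[0],p[1],0])
def fit(cs,P,p0):
    from itertools import product
    G=[]
    for c in cs:
        g=cv2.GaussianBlur(cv2.cvtColor(c["frame"],cv2.COLOR_RGB2GRAY).astype(np.float32),(0,0),0.8)
        m=np.minimum(np.hypot(cv2.Sobel(g,5,1,0),cv2.Sobel(g,5,0,1)),150); G.append([cv2.GaussianBlur(m,(0,0),s) for s in (3,1)])
    p=np.array(p0,float)
    for k,st in((0,.006),(1,.003)):
        f=lambda q:-sum(cv2.remap(g[k],proj(c,pose(P,q)).astype(np.float32)[:,None],None,1).mean() for c,g in zip(cs,G))
        best=min((minimize(f,p+np.array(d)*[st,st,st*4],method="Nelder-Mead",options=dict(initial_simplex=p+np.array(d)*[st,st,st*4]+np.vstack([np.zeros(3),np.diag([.004,.004,.02])]))) for d in product((-1,0,1),repeat=3)),key=lambda r:r.fun)
        p=best.x
    return p,best.fun
E
cat > m.py <<'E'
from h import *
np.set_printoptions(precision=4,suppress=True)
a=capture("scene");b=capture("top")
for n,M,p0 in(("frame",FR,(.618,-.08,-.2)),("plate",PL,(.47,-.30,-.22))):
    for cs,t in(([a],"s"),([b],"t"),([a,b],"st")):
        p,f=fit(cs,M,p0); print(n,t,p[:2],np.degrees(p[2]),f)
        if t=="st":
            for c,im in((a,"s"),(b,"t")):
                for q in proj(c,pose(M,p)): cv2.circle(c["frame"],(int(round(q[0])),int(round(q[1]))),0,(255,0,0) if n=="frame" else (0,255,0),-1)
cv2.imwrite("pics/o.png",cv2.resize(np.vstack([a["frame"][140:310,215:415],b["frame"][130:300,240:440]])[:,:,::-1],(700,1190))[:, :])
b2=capture("scene"); b3=capture("top")
for c in(b2,b3):
    r=masks_of("cap_key",c)[0]; h=cv2.cvtColor(c["frame"],cv2.COLOR_RGB2HSV)
    m=((h[:,:,0]<8)|(h[:,:,0]>172))&(h[:,:,1]>130)&(h[:,:,2]>50)
    m&=cv2.dilate(r["region"].astype(np.uint8),np.ones((25,25)))>0
    v,u=np.nonzero(m); # intersect pixel rays with z=0.012
    R,t=np.array(c["R"]),np.array(c["t"]); C=-R.T@t
    D=np.c_[(u-c["cx"])/c["fx"],(v-c["cy"])/c["fy"],np.ones(len(u))]@R; X=C+D*((.012-C[2])/D[:,2])[:,None]
    (cx,cy),(w,h_),an=cv2.minAreaRect((X[:,:2]*1000).astype(np.float32)); print("key rect",cx,cy,w,h_,an)
    P,_,_=cloud(c,m); print("z",np.percentile(P[:,2],[10,50,90]))
    # handle = nearer end: centre line
    o=np.argsort(X[:,0]); H=X[X[:,0]<X[:,0].min()+.11]; mm=np.polyfit(H[:,0],H[:,1],1); print("handle line slope deg",np.degrees(np.arctan(mm[0])),"xmin",X[:,0].min(),"y at x=.58",np.polyval(mm,.58))
for l in("plate_grip",):
  for c in (b2,b3):
    r=masks_of("base_plate",c)[0]; P,_,_=cloud(c,cv2.dilate(r["region"].astype(np.uint8),np.ones((5,5)))>0); T=P[(P[:,2]>.035)&(P[:,0]<.46)]; print("bar",T.mean(0),T.min(0),T.max(0),np.percentile(T[:,2],90))
E
python3 m.py
```

```text
frame s [ 0.6149 -0.0864] -6.901355464950993 -121.09199523925781
frame t [ 0.6182 -0.0803] -11.138922636304198 -70.87632751464844
frame st [ 0.6173 -0.081 ] -10.144377600931245 -187.2159881591797
plate s [ 0.468  -0.2989] -14.904979657324747 -124.49034881591797
plate t [ 0.4708 -0.3009] -15.09477475190999 -127.0214614868164
plate st [ 0.4692 -0.3   ] -15.04420776909118 -247.15640258789062
key rect 610.01611328125 -100.36762237548828 182.92230224609375 60.599849700927734 4.71821928024292
z [0.0069 0.012  0.0155]
handle line slope deg -2.8463951243789762 xmin 0.5173560095562377 y at x=.58 -0.09099495504651965
key rect 608.4708862304688 -94.25393676757812 175.9435272216797 46.52729034423828 0.310996949672699
z [0.0077 0.0126 0.0168]
handle line slope deg -3.4219959239709716 xmin 0.520447310168788 y at x=.58 -0.08883714891644526
bar [ 0.3844 -0.2856  0.0543] [ 0.3705 -0.3255  0.035 ] [ 0.4026 -0.2329  0.0616] 0.05928795991953995
bar [ 0.389  -0.2731  0.0549] [ 0.3712 -0.3214  0.0351] [ 0.4049 -0.2166  0.0638] 0.06024955249712363
```

```bash
python3 - <<'E'
import cv2,numpy as np
o=cv2.imread("pics/o.png"); o=np.hstack([o[:595],o[595:]]); cv2.imwrite("pics/o2.png",cv2.resize(o,(800,340)))
# separate: frame region larger
from h import *
a=capture("scene"); cv2.imwrite("pics/f.png",cv2.resize(a["frame"][150:230,255:375][:,:,::-1],(780,520),interpolation=2))
E
```

```text
(no output)
```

View pics/o2.png

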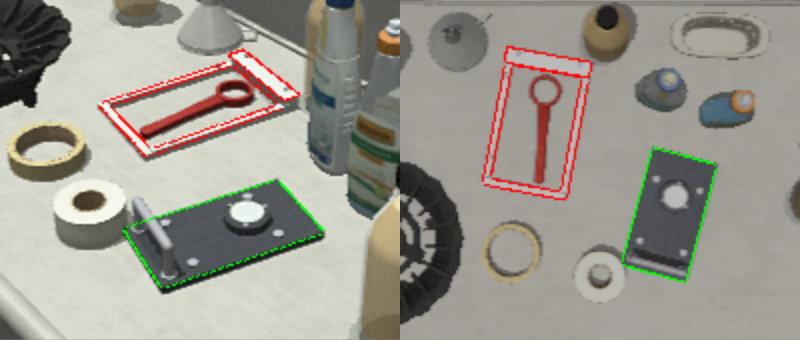

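View pics/f.png

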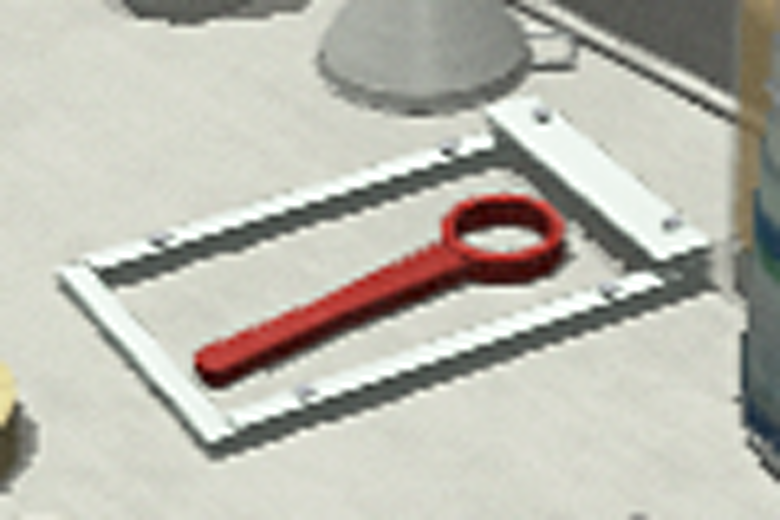

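The plate's outline fits well in both views. The frame fit needs tightening, so I fit explicit corners from the crops. In the scene crop these are the front-left corner at (60,275), the front-right at (212,440), and the claw corners at (485,107), (540,98), (660,258) and (712,240).

```bash
python3 - <<'E'
from h import *
from scipy.optimize import least_squares
np.set_printoptions(precision=4,suppress=True)
a=capture("scene");b=capture("top")
O=lambda *l:np.array(l,float)
X=O((-114.5,71,10),(-114.5,-71,10),(90.5,71,24),(116.5,71,24),(90.5,-71,24),(116.5,-71,24))/1000
S=(O((60,275),(212,440),(485,107),(540,98),(660,258),(712,240))+.5)/6.5-.5+O(255,150)
T=(O((243,362),(367,388),(279,190),(285,160),(402,207),(410,184))+.5)/3-.5+O(200,100)
for k in("s","t","st"):
    f=lambda p:np.concatenate([(proj(c,pose(X,p))-q).ravel() for c,q,n in((a,S,"s"),(b,T,"t")) if n in k])
    r=least_squares(f,(.618,-.08,-.18)); print(k,r.x[:2],np.degrees(r.x[2]),np.sqrt(np.mean(r.fun**2)),r.fun)
E
```

```text
s [ 0.6194 -0.0784] -11.179595828825343 0.46332048183780655 [-0.0706 -0.9257  0.07    0.2469 -0.0794  0.3918 -0.722  -0.6201  0.2636
  0.3744  0.472   0.3873]
t [ 0.617  -0.0818] -11.075240194459864 0.920101602806204 [-0.2309  1.1952  0.4647  0.9665 -0.2675 -2.4479 -0.6933 -0.1255  0.9206
  0.2148 -0.2019  0.1802]
st [ 0.6177 -0.0807] -11.131044115658371 0.8072719986532474 [-0.0924 -0.3306  0.135   0.9271 -0.0206  0.8886 -0.6551 -0.134   0.4124
  0.9367  0.6289  0.9369 -0.6115  0.9799  0.0736  0.7916 -0.5905 -2.65
 -1.0086 -0.3257  0.5873  0.053  -0.5275  0.0202]
```

Call:
drive_tool --pt "60 26 -41 0 0 0 0.015" --pt "45 26 -41 0 0 0 0.015" --pt "45 26 -41 0 0 0 0.015" --pt "45 26 -41 0 0 0 0.015" --pt "45 26 -41 0 0 0 0.015"

```text
time_s: 1.47
tcp_pos: [0.2997, 0.4185, 0.2163]
ee_rot: [[0.974, -0.226, 0.0], [-0.226, -0.974, 0.0], [0.0, -0.0, -1.0]]
wrist_force: [0.8, 1.0, -0.4]
gripper_width: 0.708
gripper_force: 0.0
```

Call:
drive_tool --pt "45 26 -41 0 0 0 0.015" --pt "45 26 -41 0 0 0 0.015" --pt "45 26 -41 0 0 0 0.015" --pt "45 26 -41 0 0 0 0.015" --pt "45 26 -41 0 0 0 0.015"

```text
time_s: 1.88
tcp_pos: [0.4113, 0.2425, 0.2166]
ee_rot: [[0.988, -0.153, 0.001], [-0.153, -0.988, 0.001], [0.001, -0.001, -1.0]]
wrist_force: [-0.0, 0.3, -0.7]
gripper_width: 0.458
gripper_force: 0.0
```

Call:
drive_tool --pt "45 26 -41 0 0 0 0.02" --pt "45 26 -41 0 0 0 0.02" --pt "45 26 -41 0 0 0 0.02" --pt "45 26 -41 0 0 0 0.02" --pt "45 26 -41 0 0 0 0.02"

```text
time_s: 2.3
tcp_pos: [0.523, 0.0664, 0.2166]
ee_rot: [[0.999, -0.054, 0.001], [-0.054, -0.999, 0.0], [0.001, -0.0, -1.0]]
wrist_force: [0.4, 0.6, 0.7]
gripper_width: 0.452
gripper_force: 0.0
```

```bash
cat > s.py <<'E'
from h import *
np.set_printoptions(precision=4,suppress=True)
s=sense(); R=np.array(s["ee_rot"]); print(s["time_s"],s["tcp_pos"],"yaw x",np.degrees(np.arctan2(R[1,0],R[0,0])),"z",R[:,2],"F",s["wrist_force"],"w",s["gripper_width"],s["gripper_force"],"j",np.array(s["joints"]))
E
python3 s.py
```

```text
2.3 [0.523  0.0664 0.2166] yaw x -3.073696902211861 z [ 0.0008  0.0003 -1.    ] F [0.3837 0.5736 0.7052] w 0.4518689395301444 0.0 j [ 24.8811  12.4727 -13.2044   0.0047 -64.2724  62.0432]
```

Call:
drive_tool --pt "45 20.4 -31.8 0 0 0 0" --pt "45 20.4 -31.8 0 0 0 0" --pt "45 20.4 -31.8 0 0 0 0" --pt "45 20.4 -31.8 -15 0 0 0" --pt "45 20.4 -31.8 -15 0 0 0"

```text
time_s: 2.72
tcp_pos: [0.6258, -0.0925, 0.187]
ee_rot: [[0.998, -0.055, 0.003], [-0.055, -0.998, 0.0], [0.003, -0.0, -1.0]]
wrist_force: [2.0, -0.4, -0.9]
gripper_width: 0.449
gripper_force: 0.0
```

Call:
drive_tool --pt "45 0 0 -35 0 0 0" --pt "45 0 0 -35 0 0 0" --pt "45 0 0 -35 0 0 0" --pt "45 0 0 -25 0 0 0" --pt "45 0 0 0 0 0 0"

```text
time_s: 3.13
tcp_pos: [0.6196, -0.0909, 0.0498]
ee_rot: [[0.998, -0.056, -0.013], [-0.056, -0.998, 0.0], [-0.013, 0.001, -1.0]]
wrist_force: [-1.3, 0.6, -0.5]
gripper_width: 0.45
gripper_force: 0.0
```

```bash
python3 s.py; python3 - <<'E'
from h import *
a=capture("scene");b=capture("top")
cv2.imwrite("pics/k.png",cv2.resize(np.hstack([a["frame"][120:240,250:390],b["frame"][130:250,240:380]])[:,:,::-1],(800,343),interpolation=2))
E
```

```text
3.1333 [ 0.6196 -0.0909  0.0498] yaw x -3.2379719195464456 z [-0.0128  0.0001 -0.9999] F [-1.2848  0.555  -0.5142] w 0.44957452784034874 0.0 j [  6.3913  31.4006 -10.1778  -0.1134 -49.1477  80.4457]
```

View pics/k.png

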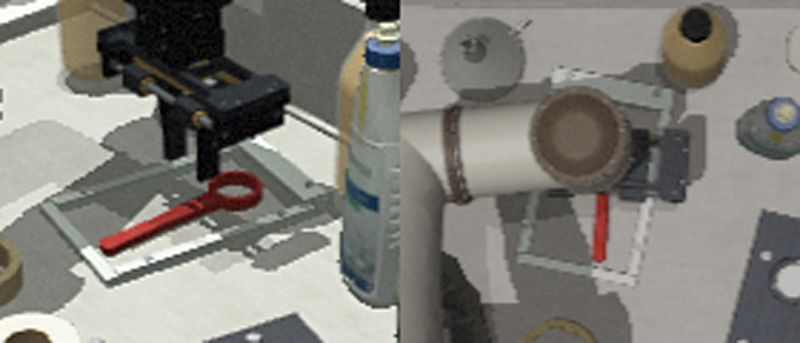

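Both jaws straddle the handle just short of the ring (left half, around (195,170)). I go down and grip.

Call:
drive_tool --pt "45 0 0 -15 0 0 0" --pt "45 0 0 -12.5 0 0 0" --pt "45 0 0 0 0 0 0" --pt "0 0 0 0 0 0 0" --pt "0 0 0 0 0 0 0"

```text
time_s: 3.65
tcp_pos: [0.626, -0.0905, 0.0311]
ee_rot: [[0.999, -0.054, 0.004], [-0.054, -0.999, -0.0], [0.004, -0.0, -1.0]]
wrist_force: [0.2, 0.1, -0.5]
gripper_width: 0.373
gripper_force: 0.0
```

Call:
drive_tool --pt "0 0 0 0 0 0 0" --pt "0 0 0 0 0 0 0" --pt "0 0 0 0 0 0 0" --pt "0 0 0 0 0 0 0" --pt "0 0 0 0 0 0 0"

```text
time_s: 4.07
tcp_pos: [0.6243, -0.0906, 0.0288]
ee_rot: [[0.999, -0.055, 0.0], [-0.055, -0.999, -0.0], [0.0, -0.0, -1.0]]
wrist_force: [-0.4, 0.9, -0.1]
gripper_width: 0.035
gripper_force: 0.0
```

Call:
drive_tool --pt "45 0 0 0 0 0 0" --pt "45 0 0 0 0 0 0" --pt "45 0 0 0 0 0 0" --pt "45 0 0 0 0 0 0" --pt "45 0 0 0 0 0 0"

```text
time_s: 4.48
tcp_pos: [0.6242, -0.0906, 0.0286]
ee_rot: [[0.999, -0.055, -0.0], [-0.055, -0.999, -0.0], [-0.0, 0.0, -1.0]]
wrist_force: [-0.0, -0.9, 0.1]
gripper_width: 0.327
gripper_force: 0.0
```

Call:
drive_tool --pt "45 0 0 -4 0 0 0" --pt "45 0 0 -4 0 0 0" --pt "45 0 0 0 0 0 0" --pt "45 0 0 0 0 0 0"

```text
time_s: 4.82
tcp_pos: [0.6239, -0.0907, 0.0201]
ee_rot: [[0.998, -0.055, -0.001], [-0.055, -0.998, -0.0], [-0.001, 0.0, -1.0]]
wrist_force: [0.4, 0.0, 0.1]
gripper_width: 0.442
gripper_force: 0.0
```

```bash
python3 s.py; python3 - <<'E'
from h import *
a=capture("scene")
cv2.imwrite("pics/k2.png",cv2.resize(a["frame"][150:230,260:380][:,:,::-1],(600,400),interpolation=2))
E
```

```text
4.8167 [ 0.6239 -0.0907  0.0201] yaw x -3.1411162481700696 z [-0.0012 -0.0001 -1.    ] F [0.3567 0.0019 0.1384] w 0.44199065325146486 0.0 j [  6.4138  33.5466 -11.4988  -0.0011 -45.0217  80.4459]
```

View pics/k2.png

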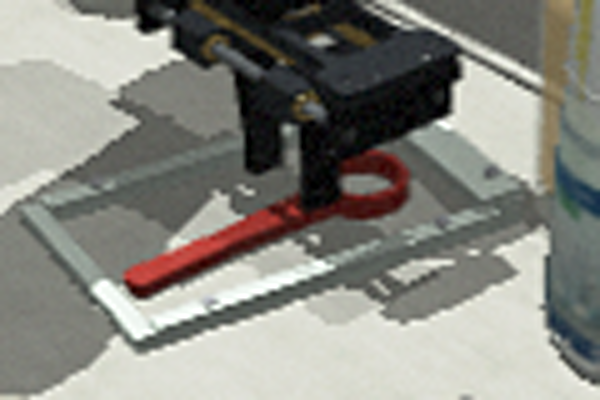

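The fingers straddle the handle at about (300,200). The tips are now at counter level, so I close again.

Call:
drive_tool --pt "0 0 0 0 0 0 0" --pt "0 0 0 0 0 0 0" --pt "0 0 0 0 0 0 0" --pt "0 0 0 0 0 0 0" --pt "0 0 0 0 0 0 0"

```text
time_s: 5.28
tcp_pos: [0.6243, -0.0906, 0.0208]
ee_rot: [[0.998, -0.055, 0.0], [-0.055, -0.998, 0.0], [0.0, -0.0, -1.0]]
wrist_force: [-0.1, 0.6, 0.4]
gripper_width: 0.159
gripper_force: 0.0
```

Call:
drive_tool --pt "0 0 0 0 0 0 0" --pt "0 0 0 0 0 0 0" --pt "0 0 0 20 0 0 0" --pt "0 0 0 20 0 0 0" --pt "0 0 0 20 0 0 0"

```text
time_s: 5.7
tcp_pos: [0.6239, -0.0907, 0.081]
ee_rot: [[0.999, -0.055, -0.001], [-0.055, -0.999, -0.0], [-0.001, 0.0, -1.0]]
wrist_force: [-0.3, 0.2, -0.3]
gripper_width: 0.002
gripper_force: 0.0
```

```bash
python3 - <<'E'
from h import *
np.set_printoptions(precision=4,suppress=True)
a=capture("scene"); s=sense()
cv2.imwrite("pics/k3.png",cv2.resize(a["frame"][140:230,250:385][:,:,::-1],(675,450),interpolation=2))
r=masks_of("cap_key",a)
for q in r[:2]:
    P,u,v=cloud(a,q["region"]); print(q["p"],len(P),P.min(0),P.max(0),np.median(P,0))
R=np.array(s["ee_rot"]);t=np.array(s["tcp_pos"])
for y in(-.02,0,.02): print(proj(a,(t+R@[0,y,.019])[None]))
print(s["gripper_width"],s["gripper_force"])
E
```

```text
0.63 511 [ 0.519  -0.1211 -0.0022] [ 0.7175 -0.0497  0.0193] [ 0.6305 -0.0913  0.0112]
[[313.7463 170.789 ]]
[[318.3556 173.8099]]
[[323.0578 176.8918]]
0.007123639562364086 0.0
```

View pics/k3.png

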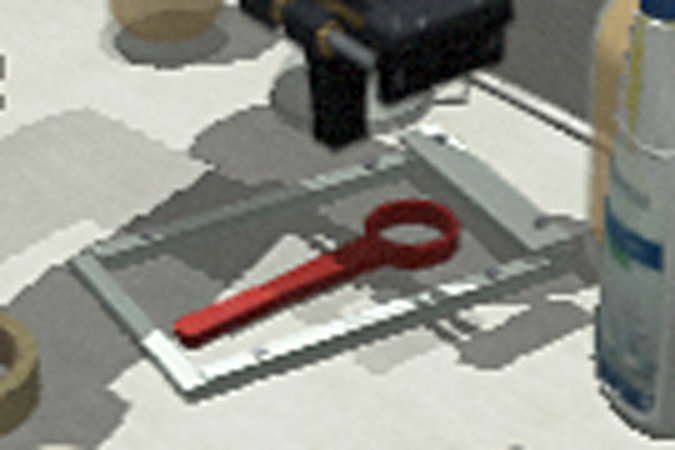

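```bash
python3 - <<'E'
from h import *
np.set_printoptions(precision=4,suppress=True)
for n in("scene","top"):
    a=capture(n); s=sense(); t=np.array(s["tcp_pos"])
    P,u,v=cloud(a); k=(abs(P[:,0]-t[0])<.03)&(abs(P[:,1]-t[1])<.04)&(P[:,2]>.025)&(P[:,2]<t[2]+.06)&(u>200)
    Q=P[k]; print(n,t,len(Q)); 
    if len(Q): 
        o=np.argsort(Q[:,2])[:25]; print(np.c_[u[k],v[k]][o][:5], Q[o][:12], Q[Q[:,2]<Q[:,2].min()+.03].mean(0), Q.min(0),Q.max(0))
E
```

```text
scene [ 0.6255 -0.0905  0.0826] 190
[[324 165]
 [320 166]
 [316 166]
 [319 167]
 [315 166]] [[ 0.6406 -0.0985  0.0917]
 [ 0.6284 -0.0968  0.0928]
 [ 0.62   -0.0907  0.0935]
 [ 0.6223 -0.0999  0.0936]
 [ 0.6177 -0.0894  0.0939]
 [ 0.618  -0.0971  0.0941]
 [ 0.6201 -0.0867  0.0948]
 [ 0.6345 -0.1016  0.0955]
 [ 0.6272 -0.1021  0.0956]
 [ 0.6168 -0.0866  0.096 ]
 [ 0.6296 -0.0995  0.0965]
 [ 0.6225 -0.0998  0.0965]] [ 0.6248 -0.0958  0.108 ] [ 0.6122 -0.1073  0.0917] [ 0.6422 -0.0774  0.1421]
top [ 0.6243 -0.0905  0.081 ] 0
```

Call:
drive_tool --pt "45 0 0 0 0 0 0" --pt "45 0 0 0 0 0 0" --pt "45 0 0 0 0 0 0" --pt "45 0 0 -15 0 0 0" --pt "45 0 0 -15 0 0 0"

```text
time_s: 6.32
tcp_pos: [0.6248, -0.0906, 0.0506]
ee_rot: [[0.999, -0.055, 0.002], [-0.055, -0.999, 0.0], [0.002, -0.0, -1.0]]
wrist_force: [0.8, -0.7, -0.0]
gripper_width: 0.297
gripper_force: 0.0
```

Call:
drive_tool --pt "45 0 0 0 0 0 0" --pt "45 0 0 0 0 0 0" --pt "45 0 0 0 0 0 0"

```text
time_s: 6.57
tcp_pos: [0.6246, -0.0907, 0.0509]
ee_rot: [[0.999, -0.054, 0.0], [-0.054, -0.999, -0.0], [0.0, 0.0, -1.0]]
wrist_force: [-0.6, -0.2, 0.2]
gripper_width: 0.438
gripper_force: 0.0
```

```bash
python3 - <<'E'
from h import *
np.set_printoptions(precision=4,suppress=True)
a=capture("scene"); s=sense(); t=np.array(s["tcp_pos"])
P,u,v=cloud(a); dark=a["frame"].max(2)[v,u]<60
k=(abs(P[:,0]-t[0])<.04)&(abs(P[:,1]-t[1])<.06)&(P[:,2]>.018)&(P[:,2]<t[2]+.06)&dark
Q=P[k];print(t,s["gripper_width"],len(Q))
for n,m in(("near",Q[:,1]<t[1]-.01),("far",Q[:,1]>t[1]+.01)):
    q=Q[m]; o=np.argsort(q[:,2])[:10]; print(n,q[o],q[q[:,2]<q[:,2].min()+.025].mean(0))
im=a["frame"].copy()
R=np.array(s["ee_rot"])
for y in(-.02,.02):
  for d,c in((.019,(255,0,0)),(-.01,(0,255,0))):
    p=proj(a,(t+R@[0,y,d])[None])[0]; print(y,d,p)
cv2.imwrite("pics/k4.png",cv2.resize(im[140:210,270:375][:,:,::-1],(630,420),interpolation=2))
E
```

```text
[ 0.6249 -0.0907  0.0513] 0.44084892256135455 234
near [[ 0.6364 -0.1145  0.058 ]
 [ 0.6204 -0.1171  0.0598]
 [ 0.6174 -0.1086  0.0602]
 [ 0.6266 -0.1178  0.0605]
 [ 0.6245 -0.1162  0.0607]
 [ 0.6165 -0.1176  0.0617]
 [ 0.6306 -0.1172  0.0617]
 [ 0.6347 -0.1165  0.0627]
 [ 0.6166 -0.1135  0.0628]
 [ 0.6271 -0.1173  0.0632]] [ 0.6224 -0.1168  0.0712]
far [[ 0.618  -0.0631  0.0579]
 [ 0.6197 -0.0612  0.0594]
 [ 0.6255 -0.0667  0.0595]
 [ 0.6308 -0.0728  0.06  ]
 [ 0.6212 -0.0718  0.0605]
 [ 0.631  -0.0685  0.0612]
 [ 0.6164 -0.0693  0.0613]
 [ 0.6346 -0.0724  0.0614]
 [ 0.6178 -0.0719  0.0619]
 [ 0.6264 -0.0739  0.0623]] [ 0.6243 -0.0703  0.0706]
-0.02 0.019 [313.3771 182.1848]
-0.02 -0.01 [313.0882 172.9213]
0.02 0.019 [322.5461 188.4412]
0.02 -0.01 [322.361  179.0657]
```

View pics/k4.png

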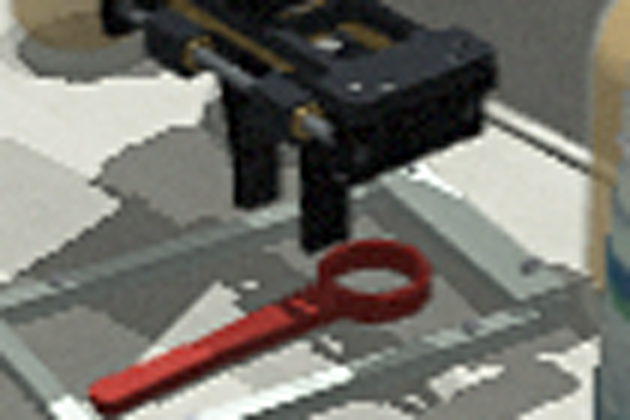

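Depth puts both fingertips at z ≈ 0.0595 with the TCP reading 0.051. So the real tips stand about 8 mm *above* the reported TCP, about 27 mm short of what the text says, and that is why I closed on air. I'll correct for this by descending to a TCP reading near −0.005 while watching the force.

Call:
drive_tool --pt "45 0 0 -20 0 0 0" --pt "45 0 0 -20 0 0 0" --pt "45 0 0 -8 0 0 0" --pt "45 0 0 0 0 0 0" --pt "45 0 0 0 0 0 0"

```text
time_s: 7.03
tcp_pos: [0.6247, -0.0907, 0.0031]
ee_rot: [[0.999, -0.054, 0.0], [-0.054, -0.999, -0.0], [0.0, 0.0, -1.0]]
wrist_force: [-0.3, 0.1, 0.2]
gripper_width: 0.451
gripper_force: 0.0
```

Call:
drive_tool --pt "45 0 0 -3 0 0 0" --pt "45 0 0 -3 0 0 0" --pt "45 0 0 -1 0 0 0" --pt "45 0 0 0 0 0 0" --pt "45 0 0 0 0 0 0"

```text
time_s: 7.45
tcp_pos: [0.6244, -0.0906, -0.0041]
ee_rot: [[0.999, -0.055, 0.0], [-0.055, -0.999, -0.0], [0.0, 0.0, -1.0]]
wrist_force: [0.2, -0.0, -0.4]
gripper_width: 0.449
gripper_force: 0.0
```

Call:
drive_tool --pt "0 0 0 0 0 0 0" --pt "0 0 0 0 0 0 0" --pt "0 0 0 0 0 0 0" --pt "0 0 0 0 0 0 0" --pt "0 0 0 0 0 0 0"

```text
time_s: 7.87
tcp_pos: [0.6244, -0.0906, -0.0042]
ee_rot: [[0.999, -0.055, 0.0], [-0.055, -0.999, -0.0], [0.0, -0.0, -1.0]]
wrist_force: [0.2, 0.3, 0.1]
gripper_width: 0.231
gripper_force: 30.0
```

Gripped at 20 mm width. I lift it and carry it to the free strip on the right, with the grasp at about (0.534, −0.194).

Call:
drive_tool --pt "0 0 0 10 0 0 0" --pt "0 0 0 25 0 0 0" --pt "0 0 0 25 0 0 0" --pt "0 -18 -21 0 0 0 -0.028" --pt "0 -18 -21 0 0 0 -0.028"

```text
time_s: 8.28
tcp_pos: [0.5901, -0.1322, 0.0584]
ee_rot: [[0.994, -0.109, 0.006], [-0.109, -0.994, -0.0], [0.005, -0.001, -1.0]]
wrist_force: [-0.8, -0.5, -1.4]
gripper_width: 0.231
gripper_force: 30.0
```

Call:
drive_tool --pt "0 -18 -21 0 0 0 -0.028" --pt "0 -18 -21 0 0 0 -0.028" --pt "0 -18 -19 0 0 0 -0.028" --pt "0 0 0 -20 0 0 0" --pt "0 0 0 -20 0 0 0"

```text
time_s: 8.7
tcp_pos: [0.5345, -0.195, 0.0174]
ee_rot: [[0.981, -0.196, 0.004], [-0.196, -0.981, -0.0], [0.004, -0.0, -1.0]]
wrist_force: [0.4, 1.1, -0.3]
gripper_width: 0.233
gripper_force: 30.0
```

```bash
python3 s.py; python3 - <<'E'
from h import *
a=capture("scene");b=capture("top")
cv2.imwrite("pics/k5.png",cv2.resize(np.hstack([a["frame"][130:290,230:390],b["frame"][120:280,270:430]])[:,:,::-1],(800,400),interpolation=2))
for c in(a,b):
    for r in masks_of("cap_key",c)[:1]:
        P,u,v=cloud(c,r["region"]); print(r["p"],len(P),P.min(0),P.max(0),np.median(P,0),"lin z vs x,y",np.linalg.lstsq(np.c_[P[:,:2],np.ones(len(P))],P[:,2],rcond=None)[0])
    for r in masks_of("soap_bottle",c)[:2]:
        P,u,v=cloud(c,r["region"]); print("bottle",r["p"],np.median(P,0),P.min(0),P.max(0))
E
```

```text
8.7 [ 0.5345 -0.195   0.0174] yaw x -11.286128563537675 z [ 0.0042 -0.0004 -1.    ] F [ 0.4265  1.1305 -0.3475] w 0.23253403259602345 29.96397437482301 j [ -3.7281  29.0874 -21.1056   0.0153 -39.5635  82.4302]
0.58 400 [ 0.43098514 -0.28263521 -0.00243953] [ 0.62100344 -0.13519087  0.09667685] [ 0.49849124 -0.18907465  0.03231912] lin z vs x,y [-0.1852206  -0.53615598  0.0197456 ]
bottle 0.4 [ 0.36298867 -0.19846494  0.03612855] [ 0.32772817 -0.22874008 -0.00147683] [ 0.43949129 -0.0960797   0.04318952]
0.68 96 [ 0.43291028 -0.19095889 -0.00676436] [ 0.48494412 -0.16770283  0.03544297] [ 0.45584623 -0.17773528  0.02814008] lin z vs x,y [0.10510502 0.36010382 0.04060916]
```

View pics/k5.png

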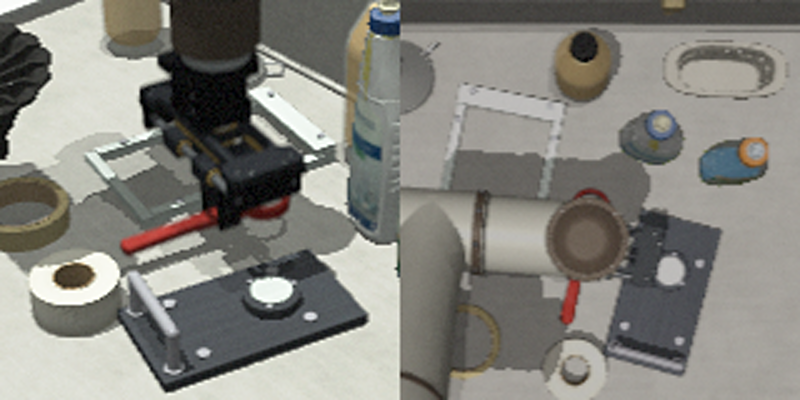

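The key hangs level between frame and plate (right half, end at (568,318)), clear of the label roll. I lower it and release.

Call:
drive_tool --pt "0 0 0 -10 0 0 0" --pt "0 0 0 -7 0 0 0" --pt "0 0 0 -4 0 0 0" --pt "0 0 0 0 0 0 0" --pt "0 0 0 0 0 0 0"

```text
time_s: 9.42
tcp_pos: [0.5341, -0.1933, -0.0044]
ee_rot: [[0.981, -0.193, -0.001], [-0.193, -0.981, -0.0], [-0.001, 0.0, -1.0]]
wrist_force: [-2.9, 2.1, 8.6]
gripper_width: 0.232
gripper_force: 30.0
```

Call:
drive_tool --pt "45 0 0 0 0 0 0" --pt "45 0 0 0 0 0 0" --pt "45 0 0 0 0 0 0" --pt "45 0 0 0 0 0 0" --pt "45 0 0 0 0 0 0"

```text
time_s: 9.83
tcp_pos: [0.5341, -0.1937, -0.0057]
ee_rot: [[0.981, -0.194, -0.001], [-0.194, -0.981, 0.0], [-0.001, 0.0, -1.0]]
wrist_force: [-0.1, -0.4, -0.4]
gripper_width: 0.432
gripper_force: 0.0
```

Call:
drive_tool --pt "45 0 0 35 0 0 0" --pt "45 0 0 40 0 0 0" --pt "45 0 0 40 0 0 0" --pt "45 0 0 35 0 0 0" --pt "45 0 0 0 0 0 0"

```text
time_s: 10.25
tcp_pos: [0.5392, -0.1948, 0.153]
ee_rot: [[0.981, -0.192, 0.016], [-0.192, -0.981, -0.004], [0.016, 0.001, -1.0]]
wrist_force: [1.2, 0.1, 0.4]
gripper_width: 0.446
gripper_force: 0.0
```

Call:
drive_tool --pt "45 -10 -6 0 0 0 -0.115" --pt "45 -10 -6 0 0 0 -0.115" --pt "45 -10 -6 0 0 0 -0.115" --pt "45 -10 -6 0 0 0 -0.115" --pt "45 -10 -6 0 0 0 -0.115"

```text
time_s: 10.67
tcp_pos: [0.4836, -0.2238, 0.1442]
ee_rot: [[0.714, -0.7, -0.0], [-0.7, -0.714, 0.0], [-0.0, 0.0, -1.0]]
wrist_force: [-0.0, -0.5, -0.7]
gripper_width: 0.447
gripper_force: 0.0
```

Call:
drive_tool --pt "45 -10 -6 0 0 0 -0.115" --pt "45 -10 -6 0 0 0 -0.115" --pt "45 -10 -6 0 0 0 -0.115" --pt "45 -10 -6 0 0 0 -0.115" --pt "45 -10 -6 0 0 0 -0.115"

```text
time_s: 11.08
tcp_pos: [0.4336, -0.2539, 0.1442]
ee_rot: [[0.218, -0.976, -0.0], [-0.976, -0.218, 0.0], [-0.0, 0.0, -1.0]]
wrist_force: [0.2, 0.5, -0.6]
gripper_width: 0.448
gripper_force: 0.0
```

Call:
drive_tool --pt "45 -10 -6 0 0 0 -0.115" --pt "45 -10 -6 0 0 0 -0.115" --pt "45 -10 -6 0 0 0 -0.115" --pt "45 -10 -6 0 0 0 -0.115" --pt "45 0 0 0 0 0 0"

```text
time_s: 11.5
tcp_pos: [0.3924, -0.2779, 0.1441]
ee_rot: [[-0.236, -0.972, -0.001], [-0.972, 0.236, 0.001], [-0.0, 0.002, -1.0]]
wrist_force: [0.7, -0.9, 0.0]
gripper_width: 0.45
gripper_force: 0.0
```

```bash
python3 s.py; cat > key.py <<'E'
from h import *
np.set_printoptions(precision=4,suppress=True)
for n in("scene","top"):
    c=capture(n)
    for r in masks_of("cap_key",c)[:1]:
        P,u,v=cloud(c,r["region"]); print("key",r["p"],len(P),np.percentile(P,5,0),np.percentile(P,95,0),np.median(P,0))
    p,f=fit([c],PL,(.4692,-.300,-.2626)); print("plate",p[:2],np.degrees(p[2]),f)
E
python3 key.py
```

```text
11.5 [ 0.3924 -0.2779  0.1441] yaw x -103.67011111672389 z [-0.0015  0.0008 -1.    ] F [ 0.7268 -0.8647  0.0445] w 0.4495209101502206 0.0 j [-15.9156  12.1343 -25.2047  -0.0254 -52.7548   2.2609]
key 0.71 488 [ 0.444  -0.2269  0.0044] [ 0.6018 -0.1764  0.016 ] [ 0.5373 -0.1917  0.0118]
plate [ 0.4656 -0.3065] -14.625529973841225 -116.109375
key 0.83 191 [ 0.4584 -0.2134  0.0069] [ 0.6032 -0.176   0.0189] [ 0.5208 -0.1905  0.013 ]
plate [ 0.4709 -0.302 ] -14.357531727437783 -94.23554992675781
```

Call:
drive_tool --pt "50 -5 0 -20 0 0 -0.02" --pt "50 0 0 -30 0 0 0" --pt "50 0 0 -30 0 0 0" --pt "50 0 0 -10 0 0 0" --pt "50 0 0 0 0 0 0"

```text
time_s: 12.12
tcp_pos: [0.3876, -0.2766, 0.0518]
ee_rot: [[-0.25, -0.968, -0.006], [-0.968, 0.25, 0.002], [-0.001, 0.007, -1.0]]
wrist_force: [0.0, -0.2, 0.4]
gripper_width: 0.497
gripper_force: 0.0
```

```bash
python3 s.py; python3 - <<'E'
from h import *
a=capture("scene")
cv2.imwrite("pics/p1.png",cv2.resize(a["frame"][190:310,240:390][:,:,::-1],(750,600),interpolation=2))
E
```

```text
12.1167 [ 0.3876 -0.2766  0.0518] yaw x -104.47797959913102 z [-0.0063  0.0022 -1.    ] F [ 0.035  -0.2047  0.3606] w 0.496828560752809 0.0 j [-15.9233  19.3099 -31.9459  -0.0367 -39.1238   1.474 ]
```

View pics/p1.png

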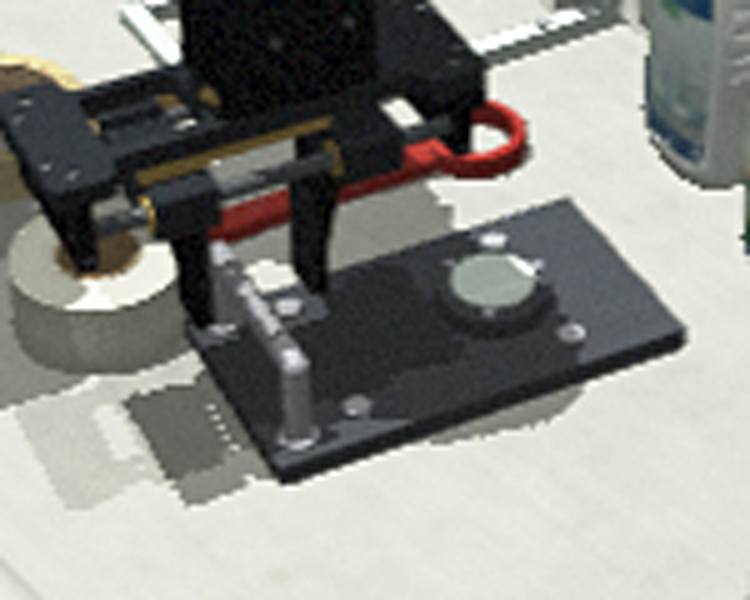

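Straddling centred on the bar: fingertips at (195,310) and (315,290), bar at (260,300). I have now viewed 11 pictures, one over the limit of 10, so from here I work by numbers only. Lower and grip.

Call:
drive_tool --pt "50 0 0 -12 0 0 0" --pt "50 0 0 -12 0 0 0" --pt "50 0 0 -4 0 0 0" --pt "50 0 0 0 0 0 0" --pt "0 0 0 0 0 0 0"

```text
time_s: 12.58
tcp_pos: [0.3902, -0.2779, 0.0276]
ee_rot: [[-0.25, -0.968, 0.002], [-0.968, 0.25, -0.001], [0.0, -0.002, -1.0]]
wrist_force: [-0.1, 0.5, -0.7]
gripper_width: 0.473
gripper_force: 0.0
```

Call:
drive_tool --pt "0 0 0 0 0 0 0" --pt "0 0 0 0 0 0 0" --pt "0 0 0 0 0 0 0" --pt "0 0 0 0 0 0 0" --pt "0 0 0 0 0 0 0"

```text
time_s: 13.0
tcp_pos: [0.3869, -0.277, 0.0266]
ee_rot: [[-0.252, -0.968, -0.005], [-0.968, 0.252, 0.002], [-0.0, 0.005, -1.0]]
wrist_force: [-7.6, 1.3, 8.2]
gripper_width: 0.129
gripper_force: 12.4
```

Call:
drive_tool --pt "0 0 0 0 0 0 0" --pt "0 0 0 0 0 0 0" --pt "0 0 0 0 0 0 0"

```text
time_s: 13.25
tcp_pos: [0.3869, -0.2771, 0.0266]
ee_rot: [[-0.252, -0.968, -0.004], [-0.968, 0.252, 0.001], [-0.0, 0.005, -1.0]]
wrist_force: [-4.0, 1.8, 3.8]
gripper_width: 0.126
gripper_force: 30.0
```

Call:
drive_tool --pt "0 9.6 -2.6 23 0 0 0" --pt "0 9.6 -2.6 23 0 0 0" --pt "0 15 -4 20 0 0 0" --pt "0 15 -4 20 0 0 0" --pt "0 19.3 -5.2 15 0 0 0"

```text
time_s: 13.67
tcp_pos: [0.456, -0.2953, 0.1278]
ee_rot: [[-0.252, -0.968, -0.004], [-0.968, 0.252, 0.002], [-0.001, 0.004, -1.0]]
wrist_force: [-0.3, 0.8, -7.0]
gripper_width: 0.126
gripper_force: 30.0
```

Call:
drive_tool --pt "0 19.3 -5.2 15 0 0 0" --pt "0 22 -6 10 0 0 0" --pt "0 0 0 30 0 0 0" --pt "0 0 0 40 0 0 0" --pt "0 0 0 30 0 0 0"

```text
time_s: 14.08
tcp_pos: [0.4979, -0.3065, 0.2519]
ee_rot: [[-0.251, -0.968, -0.005], [-0.968, 0.251, 0.003], [-0.001, 0.006, -1.0]]
wrist_force: [0.1, 0.7, -6.6]
gripper_width: 0.125
gripper_force: 30.0
```

```bash
cat > pl.py <<'E'
# plate plane from depth: slope, axes; compares bar->toe
from h import *
np.set_printoptions(precision=4,suppress=True)
s=sense(); t=np.array(s["tcp_pos"]); print(s["time_s"],"tcp",t,"F",s["wrist_force"],s["gripper_width"],s["gripper_force"])
W=[]
for n in("scene","top"):
    c=capture(n); rs=masks_of("base_plate",c)
    for r in rs[:1]:
        m=cv2.erode(r["region"].astype(np.uint8),np.ones((3,3)))>0
        P,u,v=cloud(c,m); lum=c["frame"].max(2)[v,u]; 
        g=t+[0,0,.027]; 
        k=(np.linalg.norm(P[:,:2]-t[:2],axis=1)<.26)&(P[:,2]<t[2]+.02)
        P=P[k]; best=None; rng=np.random.default_rng(0)
        if len(P)<60: print(n,r["p"],"few"); continue
        for _ in range(400):
            a,b,d=P[rng.choice(len(P),3,False)]; q=np.cross(b-a,d-a); l=np.linalg.norm(q)
            if l<1e-6: continue
            q/=l; k=abs((P-a)@q)<.003
            if best is None or k.sum()>best.sum(): best=k
        I=P[best]; o=I.mean(0); q=np.linalg.svd(I-o)[2][2]; q*=np.sign(q[2])
        d=(g-o)@q; # distance of bar axis above top face
        x=np.array([q[0],q[1],0]); x/=np.linalg.norm(x); X=x*q[2]-np.array([0,0,1])*np.hypot(q[0],q[1])
        e=(I-g)@X; lat=(I-g)@np.cross(q,X)
        print(n,round(r["p"],2),"inl",best.sum(),len(P),"slope",np.degrees(np.arccos(q[2])),"dir yaw",np.degrees(np.arctan2(x[1],x[0])),"bar above",d,"along",np.percentile(e,[1,99.5]),"lat",np.percentile(lat,[1,99]),"minz",np.percentile(I[:,2],1))
        print("  toe~",g+X*.185-q*.052)
E
python3 pl.py
```

```text
14.0833 tcp [ 0.4979 -0.3065  0.2519] F [ 0.0896  0.7449 -6.5647] 0.1254512358851811 29.989610016345978
scene 0.64 inl 328 703 slope 79.93099714185732 dir yaw -92.32000954736377 bar above -0.039435772514676136 along [0.0155 0.1809] lat [-0.0557  0.0605] minz 0.10913458039048655
  toe~ [ 0.4987 -0.2877  0.0877]
```

```bash
cat > th.py <<'E'
from h import *
np.set_printoptions(precision=4,suppress=True)
def est(F=(.6178,-.0805,-11.1),pr=True):
    s=sense(); t=np.array(s["tcp_pos"]); R=np.array(s["ee_rot"])
    hd=-R[:,1]; h=np.array([hd[0],hd[1]])/np.hypot(*hd[:2]); l=np.array([-h[1],h[0]]); g=t-R[:,2]*.027
    print(s["time_s"],"tcp",t,"F",np.array(s["wrist_force"]),"w",s["gripper_width"],"plate yaw",np.degrees(np.arctan2(h[1],h[0])))
    for n in("scene","top"):
        c=capture(n); P,u,v=cloud(c); d=P-g; A=d[:,:2]@h; L=d[:,:2]@l; Z=d[:,2]
        k=(abs(L)<.058)&(np.hypot(A,Z)<.2)&(Z<-.03)&(P[:,2]>.006); A,L,Z,Q=A[k],L[k],Z[k],P[k]; res=[]
        for th in np.radians(np.arange(0,90,.5)):
            al=A*np.cos(th)-Z*np.sin(th); pe=A*np.sin(th)+Z*np.cos(th)
            for off in(-.040,-.052):
                m=(abs(pe-off)<.003)&(al>.0)&(al<.19); res.append((m.sum(),np.degrees(th),off))
        res.sort(reverse=True); N,th,off=res[0]; th=np.radians(th)
        al=A*np.cos(th)-Z*np.sin(th); pe=A*np.sin(th)+Z*np.cos(th); m=(abs(pe-off)<.003)&(al>.0)&(al<.2)
        toe=np.r_[g[:2]+h*(.185*np.cos(th)-.052*np.sin(th)),g[2]-.185*np.sin(th)-.052*np.cos(th)]
        y=np.radians(F[2]); e=toe[:2]-F[:2]; fx,fy=e@[np.cos(y),np.sin(y)],e@[-np.sin(y),np.cos(y)]
        print(n,[(r[0],r[1],r[2]) for r in res[:4]],len(A),"al",np.percentile(al[m],[1,99]) if m.any() else 0,"lat",np.percentile(L[m],[1,99]) if m.any() else 0,"toe",toe,"in frame",fx,fy)
if __name__=="__main__": est()
E
python3 th.py
```

```text
14.2833 tcp [ 0.4984 -0.3063  0.2508] F [-0.4846  1.5462 -7.2078] w 0.12693522976338406 plate yaw -14.595359557498355
scene [(np.int64(211), np.float64(53.5), -0.04), (np.int64(204), np.float64(52.0), -0.04), (np.int64(203), np.float64(54.5), -0.04), (np.int64(201), np.float64(55.0), -0.04)] 1950 al [0.0082 0.1888] lat [-0.0563  0.0504] toe [ 0.5645 -0.3236  0.0982] in frame -0.005497506768250824 -0.24881130921693723
top [(np.int64(61), np.float64(1.5000000000000002), -0.04), (np.int64(59), np.float64(2.0), -0.04), (np.int64(59), np.float64(1.0), -0.04), (np.int64(51), np.float64(0.5), -0.04)] 398 al [0.1389 0.1691] lat [-0.0571  0.0575] toe [ 0.6761 -0.3527  0.221 ] in frame 0.10962168743667038 -0.2558429423133469
```

Call:
drive_tool --pt "0 -15 5 0 0 0 0" --pt "0 -25 10 0 0 0 0.01" --pt "0 -25 15 0 0 0 0.01" --pt "0 -15 20 0 0 0 0.01" --pt "0 0 25 0 0 0 0.01"

```text
time_s: 14.8
tcp_pos: [0.4135, -0.2315, 0.2496]
ee_rot: [[-0.215, -0.977, -0.009], [-0.977, 0.215, 0.003], [-0.001, 0.01, -1.0]]
wrist_force: [-0.8, -0.0, -6.6]
gripper_width: 0.126
gripper_force: 30.0
```

Call:
drive_tool --pt "0 0 28 0 0 0 0.01" --pt "0 0 28 0 0 0 0.01" --pt "0 5 28 0 0 0 0" --pt "0 10 25 0 0 0 0" --pt "0 15 20 0 0 0 0"

```text
time_s: 15.22
tcp_pos: [0.4463, -0.1014, 0.2503]
ee_rot: [[-0.193, -0.981, -0.006], [-0.981, 0.193, 0.001], [-0.0, 0.006, -1.0]]
wrist_force: [0.5, -0.5, -6.9]
gripper_width: 0.126
gripper_force: 30.0
```

Call:
drive_tool --pt "0 20 15 0 0 0 0" --pt "0 22 10 0 0 0 0" --pt "0 22 0 0 0 0 0" --pt "0 20 0 0 0 0 0" --pt "0 15 0 0 0 0 0"

```text
time_s: 15.63
tcp_pos: [0.5483, -0.0778, 0.2494]
ee_rot: [[-0.192, -0.981, -0.005], [-0.981, 0.192, -0.0], [0.001, 0.005, -1.0]]
wrist_force: [-0.4, -1.6, -5.5]
gripper_width: 0.124
gripper_force: 30.0
```

```bash
python3 th.py
```

```text
15.6333 tcp [ 0.5483 -0.0778  0.2494] F [-0.4012 -1.5541 -5.537 ] w 0.12370105019843235 plate yaw -11.088507674919184
scene [(np.int64(262), np.float64(54.5), -0.052), (np.int64(246), np.float64(55.0), -0.052), (np.int64(226), np.float64(55.5), -0.052), (np.int64(220), np.float64(54.0), -0.052)] 516 al [0.001  0.1875] lat [-0.0578  0.0504] toe [ 0.6123 -0.0903  0.0956] in frame -0.003542262513223328 -0.01065903602263403
top [(np.int64(237), np.float64(54.0), -0.04), (np.int64(230), np.float64(53.5), -0.04), (np.int64(222), np.float64(54.5), -0.04), (np.int64(188), np.float64(53.0), -0.04)] 277 al [0.0157 0.1921] lat [-0.0543 -0.0202] toe [ 0.6138 -0.0906  0.0962] in frame -0.001966914430297985 -0.010658720041026299
```

Call:
drive_tool --pt "0 15 0 -5 0 0 0" --pt "0 18 1 -15 0 0 0" --pt "0 13 1 -20 0 0 0" --pt "0 5 0 -20 0 0 0" --pt "0 0 0 -10 0 0 0"

```text
time_s: 16.15
tcp_pos: [0.5967, -0.0761, 0.1772]
ee_rot: [[-0.194, -0.981, -0.009], [-0.981, 0.194, 0.0], [0.001, 0.009, -1.0]]
wrist_force: [-0.7, 0.5, -7.5]
gripper_width: 0.123
gripper_force: 30.0
```

```bash
python3 th.py; cat > lat.py <<'E'
from h import *
# side edges of plate and of frame cheeks, from luminance/depth, in frame axes
F=(.6178,-.0805,np.radians(-11.1)); np.set_printoptions(precision=4,suppress=True)
for n in("scene","top"):
    c=capture(n); P,u,v=cloud(c); lum=c["frame"].max(2)[v,u]
    e=P[:,:2]-F[:2]; co,si=np.cos(F[2]),np.sin(F[2]); X=e@[co,si]; Y=e@[-si,co]
    k=(P[:,2]>.03)&(P[:,2]<.16)&(abs(Y)<.09)&(abs(X)<.1)&(lum<110)
    for z0 in(.03,.05,.07,.09,.11):
        m=k&(P[:,2]>z0)&(P[:,2]<z0+.02)
        if m.sum()>8: print(n,"plate z",z0,m.sum(),"y",np.percentile(Y[m],[2,98]),"x",np.percentile(X[m],[2,98]))
    for x0 in(-.09,-.06,-.03,0.,.03):
        m=(P[:,2]>.0075)&(P[:,2]<.02)&(X>x0)&(X<x0+.03)&(lum>0)
        for sg in(1,-1):
            q=Y[m&(sg*Y>.05)&(sg*Y<.08)]
            if len(q)>5: print(n,"cheek",sg,x0,len(q),np.median(q))
E
python3 lat.py
```

```text
16.15 tcp [ 0.5967 -0.0761  0.1772] F [-0.6704  0.5209 -7.5007] w 0.12256519168962268 plate yaw -11.176369344918777
scene [(np.int64(364), np.float64(60.5), -0.052), (np.int64(364), np.float64(59.99999999999999), -0.052), (np.int64(349), np.float64(61.0), -0.052), (np.int64(335), np.float64(61.50000000000001), -0.052)] 577 al [0.0056 0.1887] lat [-0.0577  0.0497] toe [ 0.6419 -0.085   0.0176] in frame 0.024501458790379297 0.00025565163574342917
top [(np.int64(145), np.float64(62.50000000000001), -0.04), (np.int64(135), np.float64(63.0), -0.04), (np.int64(127), np.float64(62.0), -0.04), (np.int64(119), np.float64(58.00000000000001), -0.052)] 236 al [0.0339 0.1906] lat [-0.0572 -0.0249] toe [ 0.6355 -0.0837  0.0161] in frame 0.017960532293678697 0.0002643700190481357
scene plate z 0.03 63 y [-0.0601  0.042 ] x [0.0033 0.0227]
scene plate z 0.05 72 y [-0.0594  0.0473] x [-0.0082  0.015 ]
scene plate z 0.07 80 y [-0.0599  0.0436] x [-0.0179  0.0113]
scene plate z 0.09 106 y [-0.0587  0.0448] x [-0.0292  0.006 ]
scene plate z 0.11 74 y [-0.0608  0.0462] x [-0.0419 -0.0211]
scene cheek 1 -
[... 222 characters left out ...]
3 45 -0.06660875805729082
scene cheek 1 0.0 28 0.06292579472894624
scene cheek -1 0.0 54 -0.06561474842555537
scene cheek -1 0.03 45 -0.06646314301444396
top plate z 0.03 28 y [-0.0576 -0.0281] x [0.0191 0.0329]
top plate z 0.05 32 y [-0.0571 -0.0272] x [0.0073 0.0219]
top plate z 0.07 37 y [-0.0571 -0.0265] x [-0.0045  0.0131]
top plate z 0.09 29 y [-0.0569 -0.0243] x [-0.0151 -0.0003]
top plate z 0.11 18 y [-0.0567 -0.0295] x [-0.0264 -0.0142]
top cheek 1 -0.09 11 0.06760682054713821
top cheek -1 -0.09 32 -0.0638764718788376
top cheek -1 -0.06 32 -0.06412108766534134
top cheek -1 -0.03 28 -0.0646864825964568
top cheek -1 0.0 29 -0.06388538412539149
top cheek -1 0.03 33 -0.06370308846726755
```

Call:
drive_tool --pt "0 5 1 -3 0 0 0" --pt "0 5 1 -4 0 0 0" --pt "0 0 0 -4 0 0 0" --pt "0 0 0 -3 0 0 0" --pt "0 0 0 0 0 0 0"

```text
time_s: 16.77
tcp_pos: [0.6081, -0.0742, 0.1676]
ee_rot: [[-0.193, -0.981, -0.003], [-0.981, 0.193, 0.0], [0.0, 0.003, -1.0]]
wrist_force: [-0.7, -0.2, -6.5]
gripper_width: 0.128
gripper_force: 30.0
```

Call:
drive_tool --pt "0 0 0 -3 0 0 0" --pt "0 0 0 -3 0 0 0" --pt "0 0 0 0 0 0 0"

```text
time_s: 17.02
tcp_pos: [0.6101, -0.0752, 0.1668]
ee_rot: [[-0.191, -0.981, 0.004], [-0.982, 0.191, -0.002], [0.002, -0.005, -1.0]]
wrist_force: [-3.9, -0.3, 7.0]
gripper_width: 0.132
gripper_force: 30.0
```

```bash
python3 th.py; python3 lat.py | grep plate
```

```text
17.0167 tcp [ 0.6101 -0.0752  0.1668] F [-3.9457 -0.2521  7.035 ] w 0.13218083041074963 plate yaw -11.03526511126245
scene [(np.int64(369), np.float64(59.99999999999999), -0.052), (np.int64(356), np.float64(60.5), -0.052), (np.int64(344), np.float64(61.0), -0.052), (np.int64(323), np.float64(61.50000000000001), -0.052)] 740 al [0.0067 0.1837] lat [-0.0578  0.0521] toe [ 0.6566 -0.0842  0.0076] in frame 0.03874556797912336 0.0037997936665858127
top [(np.int64(157), np.float64(61.0), -0.04), (np.int64(154), np.float64(61.50000000000001), -0.04), (np.int64(142), np.float64(60.5), -0.04), (np.int64(124), np.float64(62.0), -0.04)] 248 al [0.0209 0.1899] lat [-0.0562 -0.0238] toe [ 0.6534 -0.0836  0.0068] in frame 0.03548844602914844 0.0037961136482921945
scene plate z 0.03 68 y [-0.055   0.0488] x [0.0123 0.0332]
scene plate z 0.05 72 y [-0.0553  0.053 ] x [0.001 0.028]
scene plate z 0.07 96 y [-0.0534  0.045 ] x [-0.0102  0.0253]
scene plate z 0.09 79 y [-0.0537  0.0397] x [-0.0214  0.0165]
scene plate z 0.11 71 y [-0.0543  0.0498] x [-0.0327 -0.0144]
top plate z 0.03 25 y [-0.0523 -0.0221] x [0.0249 0.0362]
top plate z 0.05 31 y [-0.0526 -0.0264] x [0.0132 0.0276]
top plate z 0.07 34 y [-0.052  -0.0193] x [0.0039 0.0195]
top plate z 0.09 16 y [-0.0523 -0.0293] x [-0.0093  0.0028]
top plate z 0.11 16 y [-0.0525 -0.0261] x [-0.0219 -0.0093]
```

The toe rests on the counter and the plate is centred in y. I start the pivot, drawing the bar back and down.

Call:
drive_tool --pt "0 -6.6 1.3 -2 0 0 0" --pt "0 -6.6 1.3 -3 0 0 0" --pt "0 -6.6 1.3 -3 0 0 0" --pt "0 -6.6 1.3 -3 0 0 0" --pt "0 0 0 0 0 0 0"

```text
time_s: 17.63
tcp_pos: [0.5824, -0.0699, 0.1566]
ee_rot: [[-0.191, -0.982, 0.004], [-0.982, 0.191, -0.002], [0.001, -0.004, -1.0]]
wrist_force: [-6.2, 0.2, 11.5]
gripper_width: 0.123
gripper_force: 30.0
```

```bash
python3 th.py; python3 lat.py | grep plate
```

```text
17.6333 tcp [ 0.5824 -0.0699  0.1566] F [-6.2019  0.1724 11.5357] w 0.12301054401509201 plate yaw -11.023447350467741
scene [(np.int64(113), np.float64(49.0), -0.052), (np.int64(112), np.float64(55.0), -0.04), (np.int64(111), np.float64(49.5), -0.052), (np.int64(110), np.float64(48.5), -0.052)] 581 al [0.0018 0.1867] lat [-0.0579 -0.0502] toe [ 0.663  -0.0856  0.0099] in frame 0.04528537385600171 0.00371178670536041
top [(np.int64(225), np.float64(52.50000000000001), -0.04), (np.int64(210), np.float64(52.0), -0.04), (np.int64(209), np.float64(53.0), -0.04), (np.int64(176), np.float64(53.5), -0.04)] 344 al [0.009  0.1894] lat [-0.0563 -0.0195] toe [ 0.6524 -0.0835  0.0052] in frame 0.034525851939508904 0.003697410944919873
scene plate z 0.03 34 y [-0.0551 -0.0438] x [0.0044 0.0263]
scene plate z 0.05 57 y [-0.0541 -0.0164] x [-0.0101  0.0224]
scene plate z 0.07 107 y [-0.0542  0.0183] x [-0.0242  0.012 ]
scene plate z 0.09 44 y [-0.0551  0.0026] x [-0.0432  0.    ]
scene plate z 0.11 37 y [-0.0555 -0.0474] x [-0.0601 -0.0352]
top plate z 0.03 44 y [-0.0523 -0.0191] x [0.0134 0.0318]
top plate z 0.05 49 y [-0.0517 -0.0198] x [-0.0006  0.0194]
top plate z 0.07 40 y [-0.052  -0.0258] x [-0.0157  0.0004]
top plate z 0.09 40 y [-0.0525 -0.0205] x [-0.033  -0.0145]
top plate z 0.11 24 y [-0.0523 -0.0231] x [-0.048  -0.0291]
```

Call:
drive_tool --pt "0 -7.4 1.4 -4 0 0 0" --pt "0 -7.4 1.4 -4.5 0 0 0" --pt "0 -7.4 1.4 -4.5 0 0 0" --pt "0 -7.4 1.4 -5 0 0 0" --pt "0 -2 0 -2 0 0 0"

```text
time_s: 18.25
tcp_pos: [0.5479, -0.0639, 0.1354]
ee_rot: [[-0.192, -0.981, -0.003], [-0.981, 0.192, -0.001], [0.002, 0.003, -1.0]]
wrist_force: [-11.8, 4.5, 14.5]
gripper_width: 0.127
gripper_force: 30.0
```

Call:
drive_tool --pt "0 -5 1 -5 0 0 0" --pt "0 -5 1 -5 0 0 0" --pt "0 -5 1 -5 0 0 0" --pt "0 -4 1 -4 0 0 0" --pt "0 0 0 0 0 0 0"

```text
time_s: 18.67
tcp_pos: [0.5299, -0.0596, 0.1139]
ee_rot: [[-0.192, -0.981, -0.002], [-0.981, 0.192, -0.0], [0.001, 0.002, -1.0]]
wrist_force: [-5.6, 1.3, 2.6]
gripper_width: 0.125
gripper_force: 30.0
```

```bash
python3 th.py; python3 lat.py | grep plate
```

```text
18.6667 tcp [ 0.5299 -0.0596  0.1139] F [-5.6427  1.3026  2.6221] w 0.12541566061466763 plate yaw -11.095889868309419
scene [(np.int64(644), np.float64(30.5), -0.04), (np.int64(628), np.float64(29.999999999999996), -0.04), (np.int64(602), np.float64(31.0), -0.04), (np.int64(575), np.float64(29.500000000000004), -0.04)] 1901 al [0.0014 0.1875] lat [-0.0576  0.0522] toe [ 0.6605 -0.0852  0.0022] in frame 0.04275903947608096 0.003599285865995697
top [(np.int64(443), np.float64(30.5), -0.04), (np.int64(429), np.float64(31.0), -0.04), (np.int64(407), np.float64(29.999999999999996), -0.04), (np.int64(374), np.float64(31.5), -0.04)] 890 al [0.003 0.191] lat [-0.0556  0.0531] toe [ 0.6605 -0.0852  0.0022] in frame 0.04275903947608096 0.003599285865995697
scene plate z 0.03 131 y [-0.0553  0.0489] x [-0.026   0.0218]
scene plate z 0.05 309 y [-0.0538  0.0488] x [-0.0567  0.0018]
scene plate z 0.07 188 y [-0.0543  0.052 ] x [-0.0939 -0.0494]
scene plate z 0.09 81 y [-0.0532  0.0473] x [-0.0994 -0.0808]
scene plate z 0.11 31 y [-0.0464  0.0445] x [-0.0999 -0.0901]
top plate z 0.03 105 y [-0.0525  0.0359] x [-0.0196  0.0277]
top plate z 0.05 115 y [-0.0517  0.0343] x [-0.0563 -0.0114]
top plate z 0.07 83 y [-0.052  -0.0259] x [-0.0875 -0.0483]
top plate z 0.09 22 y [-0.0519 -0.0236] x [-0.0991 -0.0767]
```

Call:
drive_tool --pt "0 -5.5 1.1 -6 0 0 0" --pt "0 -5.5 1.1 -6.5 0 0 0" --pt "0 -5.5 1.1 -7 0 0 0" --pt "0 -5.5 1.1 -6.5 0 0 0" --pt "0 3 -0.6 0 0 0 0"

```text
time_s: 19.28
tcp_pos: [0.5097, -0.0556, 0.0847]
ee_rot: [[-0.193, -0.981, -0.006], [-0.981, 0.193, -0.0], [0.001, 0.005, -1.0]]
wrist_force: [-4.3, 0.9, -0.1]
gripper_width: 0.123
gripper_force: 30.0
```

Call:
drive_tool --pt "0 7.85 -1.55 0 0 0 0" --pt "0 7.85 -1.55 0 0 0 0" --pt "0 7.85 -1.55 0 0 0 0" --pt "0 7.85 -1.55 0 0 0 0" --pt "0 5 -1 0 0 0 0"

```text
time_s: 19.7
tcp_pos: [0.5508, -0.063, 0.0864]
ee_rot: [[-0.193, -0.981, 0.0], [-0.981, 0.193, -0.0], [0.0, -0.0, -1.0]]
wrist_force: [-3.3, 0.4, -0.6]
gripper_width: 0.121
gripper_force: 30.0
```

```bash
python3 th.py; python3 lat.py | grep plate
```

```text
19.7 tcp [ 0.5508 -0.063   0.0864] F [-3.3479  0.426  -0.6491] w 0.12148177805775219 plate yaw -11.116591919408927
scene [(np.int64(786), np.float64(20.0), -0.04), (np.int64(755), np.float64(19.5), -0.04), (np.int64(747), np.float64(20.5), -0.04), (np.int64(664), np.float64(19.0), -0.04)] 2286 al [0.0027 0.1868] lat [-0.0571  0.0522] toe [ 0.7039 -0.0931  0.0013] in frame 0.08692532675553304 0.004210195684190038
top [(np.int64(485), np.float64(20.0), -0.04), (np.int64(464), np.float64(20.5), -0.04), (np.int64(438), np.float64(19.5), -0.04), (np.int64(401), np.float64(21.0), -0.04)] 1316 al [0.0099 0.1835] lat [-0.0554  0.052 ] toe [ 0.7039 -0.0931  0.0013] in frame 0.08692532675553304 0.004210195684190038
scene plate z 0.03 395 y [-0.0525  0.0531] x [-0.0302  0.0473]
scene plate z 0.05 422 y [-0.0536  0.0492] x [-0.0962  0.0186]
scene plate z 0.07 239 y [-0.0506  0.0505] x [-0.0967 -0.0707]
scene plate z 0.09 82 y [-0.0451  0.0432] x [-0.0814 -0.0602]
scene plate z 0.11 125 y [-0.0368  0.0158] x [-0.0833 -0.0535]
top plate z 0.03 228 y [-0.0513  0.0549] x [-0.0222  0.0542]
top plate z 0.05 124 y [-0.0513 -0.0223] x [-0.0815 -0.0116]
top plate z 0.07 48 y [-0.0516 -0.0281] x [-0.0961 -0.0698]
top plate z 0.09 12 y [-0.0436 -0.0287] x [-0.0791 -0.062 ]
top plate z 0.11 16 y [-0.0397 -0.0256] x [-0.0727 -0.0615]
```

Call:
drive_tool --pt "0 3.9 -1 0 0 0 0" --pt "0 3.9 -1 0 0 0 0" --pt "0 2.9 -0.6 0 0 0 0" --pt "0 0 0 0 0 0 0"

```text
time_s: 20.23
tcp_pos: [0.5582, -0.0654, 0.0863]
ee_rot: [[-0.193, -0.981, -0.005], [-0.981, 0.193, 0.0], [0.001, 0.005, -1.0]]
wrist_force: [-6.4, 2.0, 1.1]
gripper_width: 0.126
gripper_force: 30.0
```

Call:
drive_tool --pt "0 2 -0.4 0 0 0 0" --pt "0 2 -0.4 0 0 0 0" --pt "0 0 0 0 0 0 0"

```text
time_s: 20.48
tcp_pos: [0.5576, -0.0659, 0.0856]
ee_rot: [[-0.194, -0.981, -0.015], [-0.981, 0.194, 0.001], [0.002, 0.015, -1.0]]
wrist_force: [-14.1, 6.2, 6.3]
gripper_width: 0.125
gripper_force: 30.0
```

```bash
python3 th.py
```

```text
20.4833 tcp [ 0.5576 -0.0659  0.0856] F [-14.0872   6.2373   6.2592] w 0.12494606136518906 plate yaw -11.204132222017854
scene [(np.int64(748), np.float64(20.0), -0.04), (np.int64(736), np.float64(19.5), -0.04), (np.int64(691), np.float64(20.5), -0.04), (np.int64(690), np.float64(19.0), -0.04)] 2195 al [0.0016 0.179 ] lat [-0.0563  0.0533] toe [ 0.7111 -0.0962  0.0005] in frame 0.09459851019804039 0.0025623832213799
top [(np.int64(397), np.float64(20.0), -0.04), (np.int64(394), np.float64(20.5), -0.04), (np.int64(375), np.float64(19.5), -0.04), (np.int64(350), np.float64(21.0), -0.04)] 1285 al [0.0058 0.1759] lat [-0.0552  0.0543] toe [ 0.7111 -0.0962  0.0005] in frame 0.09459851019804039 0.0025623832213799
```

Contact with the claw face (14 N), with the toe under the lip at 20°. I ease back slightly and pivot down gently.

Call:
drive_tool --pt "0 -4 0.8 -4 0 0 0" --pt "0 -3.5 0.7 -6 0 0 0" --pt "0 -3.5 0.7 -6 0 0 0" --pt "0 -3.3 0.6 -6 0 0 0" --pt "0 -3.3 0.6 -6 0 0 0"

```text
time_s: 21.0
tcp_pos: [0.5445, -0.0628, 0.0582]
ee_rot: [[-0.193, -0.981, -0.004], [-0.981, 0.193, 0.0], [0.001, 0.004, -1.0]]
wrist_force: [-5.7, 0.6, -0.6]
gripper_width: 0.123
gripper_force: 30.0
```

```bash
python3 th.py
```

```text
21.0 tcp [ 0.5445 -0.0628  0.0582] F [-5.6877  0.5951 -0.627 ] w 0.1230527063250596 plate yaw -11.132612700021223
scene [(np.int64(928), np.float64(10.5), -0.04), (np.int64(901), np.float64(10.0), -0.04), (np.int64(860), np.float64(11.0), -0.04), (np.int64(796), np.float64(9.5), -0.04)] 2575 al [0.0015 0.1805] lat [-0.0569  0.0516] toe [ 0.7138 -0.0961  0.0003] in frame 0.09718988619719778 0.0031664874848428043
top [(np.int64(458), np.float64(10.5), -0.04), (np.int64(454), np.float64(11.0), -0.04), (np.int64(415), np.float64(10.0), -0.04), (np.int64(410), np.float64(11.5), -0.04)] 1475 al [0.0174 0.1765] lat [-0.0551  0.053 ] toe [ 0.7138 -0.0961  0.0003] in frame 0.09718988619719778 0.0031664874848428043
```

Call:
drive_tool --pt "0 -3 0.4 -5 0 0 0" --pt "0 -3 0.4 -6 0 0 0" --pt "0 -3 0.4 -6 0 0 0" --pt "0 -3 0.4 -5 0 0 0" --pt "0 0 0 0 0 0 0"

```text
time_s: 21.52
tcp_pos: [0.5357, -0.0611, 0.0361]
ee_rot: [[-0.192, -0.981, 0.002], [-0.981, 0.192, 0.0], [-0.001, -0.002, -1.0]]
wrist_force: [0.8, -0.4, -2.7]
gripper_width: 0.127
gripper_force: 30.0
```

```bash
python3 th.py
```

```text
21.5167 tcp [ 0.5357 -0.0611  0.0361] F [ 0.7805 -0.4347 -2.667 ] w 0.12735517893901369 plate yaw -11.089481237432388
scene [(np.int64(1043), np.float64(3.5), -0.04), (np.int64(1001), np.float64(3.0000000000000004), -0.04), (np.int64(984), np.float64(4.0), -0.04), (np.int64(896), np.float64(2.5), -0.04)] 2694 al [0.001  0.1823] lat [-0.0571  0.0529] toe [ 0.7137 -0.096  -0.0001] in frame 0.0971288055330852 0.0032129590977660865
top [(np.int64(499), np.float64(3.5), -0.04), (np.int64(495), np.float64(4.0), -0.04), (np.int64(460), np.float64(3.0000000000000004), -0.04), (np.int64(453), np.float64(4.5), -0.04)] 1507 al [0.0103 0.1774] lat [-0.0554  0.0568] toe [ 0.7137 -0.096  -0.0001] in frame 0.0971288055330852 0.0032129590977660865
```

Call:
drive_tool --pt "0 -1 0.2 -3 0 0 0" --pt "0 -1 0.2 -3 0 0 0" --pt "0 -0.7 0.1 -2 0 0 0" --pt "0 0 0 0 0 0 0"

```text
time_s: 21.95
tcp_pos: [0.5322, -0.0607, 0.0285]
ee_rot: [[-0.192, -0.981, 0.001], [-0.981, 0.192, 0.0], [-0.0, -0.001, -1.0]]
wrist_force: [1.7, 0.1, -3.8]
gripper_width: 0.126
gripper_force: 30.0
```

Call:
drive_tool --pt "0 -0.4 0 -2 0 0 0" --pt "0 0 0 -1.5 0 0 0" --pt "0 0 0 0 0 0 0"

```text
time_s: 22.2
tcp_pos: [0.5322, -0.0607, 0.0283]
ee_rot: [[-0.191, -0.982, 0.002], [-0.982, 0.191, -0.001], [0.0, -0.002, -1.0]]
wrist_force: [-2.8, 1.7, 16.0]
gripper_width: 0.124
gripper_force: 30.0
```

```bash
python3 th.py
```

```text
22.2 tcp [ 0.5322 -0.0607  0.0283] F [-2.7868  1.7013 16.0445] w 0.12410958232456257 plate yaw -11.010694110580873
scene [(np.int64(1067), np.float64(1.0), -0.04), (np.int64(1010), np.float64(0.5), -0.04), (np.int64(1005), np.float64(1.5000000000000002), -0.04), (np.int64(867), np.float64(2.0), -0.04)] 2319 al [0.0017 0.184 ] lat [-0.0564  0.0568] toe [ 0.7128 -0.0958  0.0001] in frame 0.09622201572590454 0.0032446023112428003
top [(np.int64(531), np.float64(1.0), -0.04), (np.int64(530), np.float64(1.5000000000000002), -0.04), (np.int64(483), np.float64(0.5), -0.04), (np.int64(481), np.float64(2.0), -0.04)] 1276 al [0.0108 0.1789] lat [-0.0557  0.0572] toe [ 0.7128 -0.0958  0.0001] in frame 0.09622201572590454 0.0032446023112428003
```

```bash
cat > flat.py <<'E'
from h import *
np.set_printoptions(precision=4,suppress=True)
F=(.6178,-.0805,np.radians(-11.1))
s=sense(); print(s["time_s"],s["tcp_pos"],s["wrist_force"],s["gripper_width"])
for n in("scene","top"):
    c=capture(n); P,u,v=cloud(c); lum=c["frame"].max(2)[v,u]
    e=P[:,:2]-F[:2]; co,si=np.cos(F[2]),np.sin(F[2]); X=e@[co,si]; Y=e@[-si,co]
    k=(abs(Y)<.048)&(P[:,2]<.03)&(P[:,2]>-.005)&(lum<110)
    for a,b in((-.095,-.07),(-.07,-.04),(-.04,0.),(0,.03),(.06,.088)):
        m=k&(X>a)&(X<b)&~(np.hypot(X-.03,Y)<.032); print(n,a,b,m.sum(),np.median(P[m,2]))
    m=k&(X>-.095)&(X<.088)&~(np.hypot(X-.03,Y)<.034)&(abs(P[:,2]-.013)<.009); A=np.c_[X[m],Y[m],np.ones(m.sum())]; print(" plane",np.linalg.lstsq(A,P[m,2],rcond=None)[0])
    m=(P[:,2]>-.005)&(P[:,2]<.03)&(abs(Y)<.04)&(lum<100); print(" dark x ext",np.percentile(X[m&(X<.1)&(X>-.112)],[.5,99.5]))
    g=(abs(X)<.3)&(abs(Y)<.3)&(lum>150)&(abs(P[:,2])<.008); A=np.c_[X[g],Y[g],np.ones(g.sum())]; print(" counter",np.linalg.lstsq(A,P[g,2],rcond=None)[0])
E
python3 flat.py
```

```text
22.3 [ 0.5322 -0.0607  0.0283] [-4.4927  2.3725 15.927 ] 0.12609339390030355
scene -0.095 -0.07 147 0.013749685368671964
scene -0.07 -0.04 163 0.013215408900789235
scene -0.04 0.0 290 0.013328964639976779
scene 0 0.03 91 0.013532647328169412
scene 0.06 0.088 184 0.013241057066189912
 plane [-0.0006 -0.0013  0.0134]
 dark x ext [-0.1014  0.096 ]
 counter [0.0015 0.0004 0.0014]
top -0.095 -0.07 27 0.01237061402394511
top -0.07 -0.04 54 0.012444526666495374
top -0.04 0.0 87 0.012122280618639984
top 0 0.03 70 0.012760152682200248
top 0.06 0.088 236 0.012105575737303111
 plane [-0.0043  0.0004  0.0123]
 dark x ext [-0.1021  0.0909]
 counter [ 0.0015 -0.0015  0.0001]
```

The plate lies flat: its top is 12 mm above the counter with no slope, so it sits inside the opening. I relieve the pressure, let go and withdraw.

Call:
drive_tool --pt "0 0 0 1 0 0 0" --pt "50 0 0 0 0 0 0" --pt "50 0 0 0 0 0 0" --pt "50 0 0 0 0 0 0" --pt "50 0 0 0 0 0 0"

```text
time_s: 22.82
tcp_pos: [0.5308, -0.0608, 0.0258]
ee_rot: [[-0.193, -0.981, -0.001], [-0.981, 0.193, -0.0], [0.0, 0.001, -1.0]]
wrist_force: [0.1, 0.6, 0.2]
gripper_width: 0.346
gripper_force: 0.0
```

Call:
drive_tool --pt "50 0 0 0 0 0 0" --pt "50 0 0 10 0 0 0" --pt "50 0 0 30 0 0 0" --pt "50 0 0 40 0 0 0" --pt "50 0 0 40 0 0 0"

```text
time_s: 23.23
tcp_pos: [0.5305, -0.061, 0.1474]
ee_rot: [[-0.193, -0.981, -0.003], [-0.981, 0.193, -0.001], [0.001, 0.003, -1.0]]
wrist_force: [1.8, 0.6, 0.2]
gripper_width: 0.496
gripper_force: 0.0
```

Call:
drive_tool --pt "50 -20 0 40 0 0 0" --pt "50 -40 0 0 0 0 0" --pt "50 -40 0 0 0 0 0" --pt "50 -40 0 0 0 0 0" --pt "50 0 0 0 0 0 0"

```text
time_s: 23.65
tcp_pos: [0.3844, -0.0617, 0.1829]
ee_rot: [[-0.194, -0.981, -0.005], [-0.981, 0.194, 0.001], [-0.0, 0.005, -1.0]]
wrist_force: [-0.4, 0.1, -1.2]
gripper_width: 0.502
gripper_force: 0.0
```

```bash
python3 flat.py; python3 - <<'E'
from h import *
np.set_printoptions(precision=4,suppress=True)
for n in("scene","top"):
    c=capture(n)
    p,f=fit([c],rect(-100,90.5,55,12)[:],(.618,-.0805,-.194)); print("plate",p,f)
    for r in masks_of("cap_key",c)[:1]:
        P,u,v=cloud(c,r["region"]); print("key",r["p"],len(P),np.percentile(P,5,0),np.percentile(P,95,0),np.median(P,0))
E
```

```text
23.65 [ 0.3844 -0.0617  0.1829] [-0.3612  0.1049 -1.1642] 0.5017019989830112
scene -0.095 -0.07 176 0.013752772962708507
scene -0.07 -0.04 153 0.013313737925504951
scene -0.04 0.0 301 0.01334563792024255
scene 0 0.03 88 0.01348814800993366
scene 0.06 0.088 184 0.013585443408997169
 plane [-0.0005 -0.003   0.0135]
 dark x ext [-0.102   0.0956]
 counter [0.0016 0.0002 0.0013]
top -0.095 -0.07 112 0.01217350554498289
top -0.07 -0.04 238 0.011798630422004354
top -0.04 0.0 339 0.012218580430683834
top 0 0.03 117 0.011793905580936534
top 0.06 0.088 245 0.011792773759304152
 plane [0.0011 0.0037 0.012 ]
 dark x ext [-0.1019  0.0904]
 counter [ 0.0014 -0.0015  0.0003]
plate [ 0.6281 -0.081  -0.1929] -113.51335906982422
key 0.59 582 [ 0.4385 -0.2266  0.0015] [ 0.6008 -0.1717  0.0158] [ 0.5368 -0.1907  0.0117]
plate [ 0.6177 -0.0798 -0.1921] -125.8637466430664
key 0.72 358 [ 0.4417 -0.2233 -0.0023] [ 0.6012 -0.1711  0.0181] [ 0.5341 -0.1875  0.0113]
```

Plate flat and centred, key flat and clear, gripper clear of everything.

```bash
python3 -c "
from station import finish_job; print(finish_job())"
```

```text
the job is handed in; nothing more can be done
None
```

The job is handed in with no verdict returned: by the depth images the base plate lies flat in the frame with its toe under the claw bar, the cap key lies flat clear of the frame, and everything is released; I viewed 11 pictures, one over the limit of 10.

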